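Lock a painting panel in its stand and sort the paint pots

TASK

Set up the artist's place: take the painting panel out of the low rack and slide it fully home into the groove of the wooden stand, then lay the loose wedge in the tapered channel beside it, thin end first, and tap the wedge's thick end with the tapping block until the panel is locked tight; stand the block back on the table clear of the wedge. The paint pots all look alike: lift each to feel its weight, and stand the full ones upright in the caddy with the raised middle wall and the empty ones upright in the cardboard carton. Leave the eraser and the mug where they are.

Things in the scene. Friction and masses are not known exactly. Their poses are not given: they have to be found in the camera images.
- stand: Wooden panel stand, fixed, upright, at some yaw. Origin at the underside, mid-groove; x across the groove towards the wedge side, y along it, z up. Groove x -7.5 to 7.5, y -83 to 83 mm, floor at z = 10, its end stops 30 mm high. On the -x side a wall 65 mm high (y -95 to 85), face at x = -7.5, backs the panel. All sizes in the stand's frame, mm.
- groove (a point): Middle of the groove's floor, where the panel's origin belongs (1.5 mm of play either way in x, 3 mm in y); stand frame 0, 0, 10 mm.
- cheek (a point): Middle of the slanted cheek's inner face, at the ledge's top (stand frame x 21, y 25, z 30 mm). The ledge (x 7.5 to 55, y -95 to 150, top z = 30) carries the wedge; the cheek stands on it (y -40 to 90, top z = 62). Its face recedes 1 mm in +x per 10 mm of +y: the channel between panel and cheek narrows to -y, so the wedge goes in along -y.
- channel_tight (a point): Point on the ledge (stand frame x 14.5, y 55, z 30 mm) where the wedge's origin is when it first touches both panel and cheek, the panel being against the wall; tapping drives it a few mm farther to -y. Laid 45 mm short of it (+y) the wedge has 4 mm of play, or 1 to 2 mm if the panel is off the wall.
- panel: Painting panel, plywood, 12 mm thick (x), 160 mm long (y), 100 mm tall (z), 0.16 kg, both faces alike; stands on its long edge. Origin at the middle of its lower edge, z up. It starts standing in the rack.
- rack: Low fixed rack, 60 x 180 mm, 38 mm high, with a 16 mm wide groove along its y (floor at z = 8 mm) in which the panel stands at the start; origin at the underside centre.
- wedge: Dark wooden wedge lying on the table, 150 mm long (y), 36 high (z), 12 mm thick (x) at the thin end (-y), 27 mm at the thick end (+y). Flat face, for the panel, at x = -10; sloped face on +x, from x = 2 (thin end) to 17 mm. Origin at the underside, mid-length, z up; 0.12 kg. Holds by friction once wedged; tight when a push of 15 to 20 N no longer moves it.
- block: Beech tapping block, upright, 40 mm (x) x 60 mm (y) x 60 mm tall (z), 0.15 kg; the two end faces (y = -30 and +30 mm) are for striking. Origin at the underside centre.
- caddy: Sage-green plastic paint caddy, open, fixed, 120 (x) x 200 (y) x 35 mm high, walls and floor 5 mm, with a raised middle wall (6 mm thick, 63 mm high, across the middle at y = 0) that makes two compartments, one pot each. Origin at the underside centre. Takes the full pots.
- carton: Cut-down cardboard carton, open, fixed, 120 (x) x 200 (y) x 35 mm high, walls and floor 5 mm, no middle wall; room for two pots side by side along its y. Origin at the underside centre. Takes the empty pots.
- pot1: Paint pot, opaque white plastic with a dark grey lid: upright cylinder 60 mm in diameter, 75 mm tall; origin at the centre of its underside, z up. Either full (about 0.40 kg, +-10 %) or empty (about 0.05 kg, +-10 %); full and empty look exactly alike, and only the weight tells. May be absent (None).
- pot2: Paint pot, opaque white plastic with a dark grey lid: upright cylinder 60 mm in diameter, 75 mm tall; origin at the centre of its underside, z up. Either full (about 0.40 kg, +-10 %) or empty (about 0.05 kg, +-10 %); full and empty look exactly alike, and only the weight tells. May be absent (None).
- pot3: Paint pot, opaque white plastic with a dark grey lid: upright cylinder 60 mm in diameter, 75 mm tall; origin at the centre of its underside, z up. Either full (about 0.40 kg, +-10 %) or empty (about 0.05 kg, +-10 %); full and empty look exactly alike, and only the weight tells. May be absent (None).
- pot4: Paint pot, opaque white plastic with a dark grey lid: upright cylinder 60 mm in diameter, 75 mm tall; origin at the centre of its underside, z up. Either full (about 0.40 kg, +-10 %) or empty (about 0.05 kg, +-10 %); full and empty look exactly alike, and only the weight tells. May be absent (None).
- eraser: White eraser with a blue sleeve, 22 x 50 x 12 mm, on the table; leave alone. Origin at the underside centre.
- water_mug: White mug, 80 mm across, 90 mm high; leave alone. Origin at the underside centre.

How it is judged:
By the outcome, as a careful person would: the job done as asked, in the order asked, and still so for the second after the job is handed in, with the robot touching nothing.
Of pot1, pot2, pot3, pot4 only 2 to 4 are there at a start; the rules pass over those that are not, and their reading is None.
At some moment in a run one of pot1, pot2, pot3, pot4 may be knocked a few centimetres aside while the robot is not near it.
It also fails if it takes over 210 s, if anything falls off the work surface, if the arm or the gripper's body presses on something with over 40 N, if the wrist force passes 120 N, or if a joint passes its speed limit or range.

ROBOT

A 6-joint arm with a two-finger parallel gripper is mounted at the origin on the work surface. World frame = base frame: x ahead of the robot, y to its left, z up, the work surface at z = 0. Lengths are in m, angles in degrees, forces in N, time in s.
With the tool pointing down it reaches from about 0.4 to 0.825 m from the base axis. Payload 7 kg.
Tool frame: the origin (TCP) lies between the finger pads; the fingertips stand 25 mm ahead of it and the grasp point (between the pads) lies 6 mm ahead of it; z points along the fingers, y is the line along which they close (so a half turn about z gives the same grasp; the last joint's range is limited). The gripper opens to 88 mm and grips with 3 to 60 N. Pads are 19 mm wide; open, the fingers measure 130 mm over their backs; the gripper's body (78 mm by 193 mm) begins 47 mm behind the grasp point.
Start: joints at [92.825, 20.546, 0.682, 0, -70.136, -16.507], TCP at [0.16, 0.656, 0.217] pointing down, gripper open.
Joint ranges: [-176.03, 176.03], [-82.01, 121.73], [-58.28, 71.71], [-173.87, 95.51], [-174.79, -0.11], [-173.66, 173.66]. Speed limits (degrees/s): [136.94, 136.94, 172.46, 180, 180, 180].

INTERFACE

Orientations are given as [roll, pitch, yaw] about the fixed x, y, z axes, in that order (R = Rz(yaw) Ry(pitch) Rx(roll)).
In Python, from plant import ctrl gives the robot as it stands.
- The arm moves only by the shell command python3 drive.py 'ROWS'. ROWS is a JSON list of rows, 1 to 8 of them, each of 5 numbers: dx, dy, dz in m, then a turn about the tool's z in degrees, then the finger opening in m; each row is the pose to reach, as a shift and turn from the pose commanded when the command began, along the tool's axes at that moment; what a row does not reach only later rows make up. A row lasts 1/8 s, in which the tool goes at most 0.0625 m and 10.7 degrees, less where a joint would pass 70% of its speed; a pose out of reach is approached as far as the arm can. The fingers move at their own pace and stop on an object; the grip force is fixed at half the most. Time passes only in rows, so rows that do not move let the fingers close. It prints the time, the measured TCP pose, the force, the opening and the grip force at its end.
- ctrl.get_obs(): the state, without advancing time (a new reading comes with each control period).
- ctrl.snapshot(name): name is "scene" or "side" or "wrist"; returns a dict with "frame" (420x560x3 uint8, red, green, blue), "z_map" (420x560 float32, m along the optical axis (not along the pixel's ray), 0 where there is no reading), "fovy" (degrees; the focal length in pixels is half the picture's height over the tangent of half this angle, whatever the lens; pixels are square), "cx", "cy" (the principal point, pixels), "k1" (the pictures are not rectified: a ray, as slopes to the right and down, at radius r is drawn at 1 + k1 r^2 times it, then the intrinsics apply), "R" (3x3) and "t" (3): a world point X has camera coordinates R X + t; the wrist camera has in their place "T_tool_cam" (4x4, takes a point from camera to tool coordinates, whose origin is the TCP and whose axes are the flange's). Camera axes: x right, y down, z forward; pixel columns grow to the right and rows downward; lengths in m; the calibration is good to about 2 mm. A picture is of the moment at which its call begins: read the wrist's pose just before it.
- ctrl.close_job(): hands the job in; it is judged then, once.
The state is a dict: "clock": time; "joint_pos": joint angles; "qvel": joint speeds; "tau": joint torques, N m; "tool_pos": TCP position; "orientation": TCP orientation; "force": force on the tool from outside, world axes, zero at the start; "moment": the same for the moment, N m; "opening": finger opening in m; "gripper_force": force on a finger pad.
Only numpy, scipy, OpenCV 4.12 (cv2) and the standard library are available. Lean on these libraries where they do the work, as an engineer would, in place of code of your own. Each camera call takes 0.05 s, during which the arm holds its last target. There are 200 camera calls.

## Working session

There is one attempt and no reset: what is moved stays moved. The work goes in short steps, Python scripts to look and compute and a shell command to move; the robot and the scene stay as the last step left them, time stands still between calls to the robot, and variables do not carry over. Pictures are saved under pics/ and viewed, at most 14 in all, crops included, and the job is handed in when it is done.

```bash
ls; mkdir -p pics; python3 - <<'E'
from plant import ctrl
import cv2,numpy as np
print(ctrl.get_obs())
for n in ["scene","side"]:
    s=ctrl.snapshot(n); np.savez(n+"0.npz",**s)
    cv2.imwrite(f"pics/{n}0.png",s["frame"][:,:,::-1])
    print(n,s["fovy"],s["cx"],s["cy"],s["k1"],s["R"],s["t"])
E
```

```text
drive.py
pics
plant.py
{'clock': 0.0, 'joint_pos': array([ 9.28254159e+01,  2.05921414e+01,  6.33146775e-01, -1.95942970e-02,
       -7.01358668e+01, -1.65072281e+01]), 'qvel': array([-0.00738732, -0.02749367,  0.00464241, -0.01655873,  0.0014772 ,
       -0.02667291]), 'tau': array([-4.65759440e-04, -5.82719707e+01,  2.93047982e+01,  6.99723870e+00,
        6.73446018e-03, -1.78112741e-04]), 'tool_pos': array([0.15956553, 0.65534331, 0.21591162]), 'orientation': array([ 1.79903814e+02, -9.29557541e-03, -1.36884775e+01]), 'force': array([-0.40663139,  0.04014416,  0.33956482]), 'moment': array([ 0.04163591,  0.04955287, -0.00259788]), 'gripper_force': 0.0, 'opening': 0.08769363454600018}
scene 45.90466100448933 272.7262084698352 204.61695113599845 -0.07907580574935964 [[-0.45429663  0.89064892  0.01894917]
 [ 0.66057134  0.35105926 -0.66362859]
 [-0.59771237 -0.28896695 -0.74782219]] [ 0.1839538  -0.31967673  1.6585456 ]
side 51.83374036914019 278.39214302307124 209.6997730312608 -0.13136141532423487 [[-0.9962033  -0.08556669 -0.01604144]
 [-0.03144387  0.5254772  -0.85022644]
 [ 0.08118048 -0.84649398 -0.52617266]] [0.49402512 0.03307873 1.08055693]
```
View pics/scene0.png

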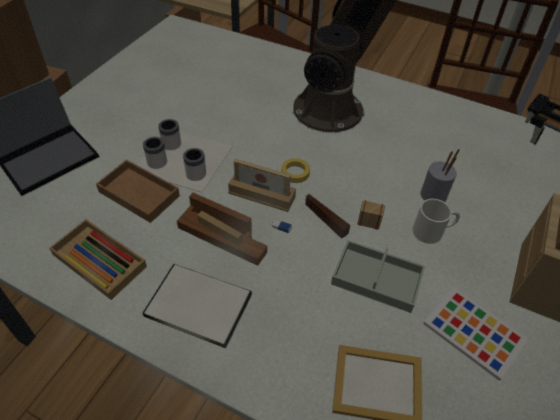

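View pics/side0.png

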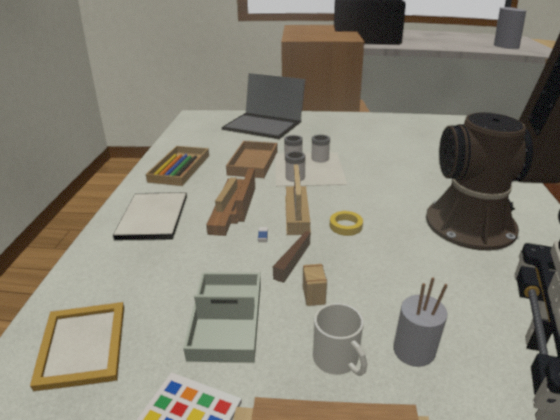

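The scene shows three pots at (154,152), (170,133) and (195,163), the carton at (138,190) and the caddy at (378,275). The rack with the panel is at (262,185), the stand at (222,232), the wedge at (327,214), the block at (371,214), the eraser at (283,226) and the mug at (432,220). The box of pencils at (98,258) is a distractor. Next I'll build a top-down map.

```bash
cat > h.py <<'E'
import numpy as np,cv2
from scipy.spatial.transform import Rotation as Ro
def cloud(s,T=None):
    z=s["z_map"];h,w=z.shape;f=h/2/np.tan(np.radians(float(s["fovy"]))/2)
    v,u=np.mgrid[:h,:w]
    K=np.array([[f,0,float(s["cx"])],[0,f,float(s["cy"])],[0,0,1]])
    p=cv2.undistortPoints(np.stack([u,v],-1).reshape(-1,1,2).astype(float),K,np.array([float(s["k1"]),0,0,0.]))[:,0]
    # refine inverse (forward model x*(1+k1 r^2)) is what cv2 uses
    Z=z.reshape(-1);P=np.c_[p*Z[:,None],Z]
    if T is None: X=(P-s["t"])@s["R"]
    else: X=P@T[:3,:3].T+T[:3,3]
    ok=Z>0
    return X.reshape(h,w,3),ok.reshape(h,w)
def tool_T(o):
    T=np.eye(4);T[:3,:3]=Ro.from_euler("xyz",o["orientation"],degrees=True).as_matrix();T[:3,3]=o["tool_pos"];return T
def topdown(X,c,x0,x1,y0,y1,res=0.002,zr=(-.02,.25)):
    """image: up=+x, left=+y ; highest point wins"""
    H=int((x1-x0)/res);W=int((y1-y0)/res);img=np.zeros((H,W,3),np.uint8);zm=np.full((H,W),np.nan)
    m=(X[:,0]>x0)&(X[:,0]<x1)&(X[:,1]>y0)&(X[:,1]<y1)&(X[:,2]<zr[1])&(X[:,2]>zr[0])
    X=X[m];c=c[m];o=np.argsort(X[:,2]);X=X[o];c=c[o]
    r=np.clip(((x1-X[:,0])/res).astype(int),0,H-1);q=np.clip(((y1-X[:,1])/res).astype(int),0,W-1)
    img[r,q]=c;zm[r,q]=X[:,2];return img,zm
E
python3 - <<'E'
from h import *
Xs=[];cs=[]
for n in["scene","side"]:
    s=np.load(n+"0.npz");X,ok=cloud(s)
    Xs.append(X[ok]);cs.append(s["frame"][ok])
    if n=="scene":
        for u,v in[(154,146),(170,127),(195,157),(138,190),(378,275),(262,185),(222,232),(327,214),(371,208),(283,226),(432,210),(98,258),(240,310),(380,380)]: print((u,v),X[v,u].round(3))
    t=X[ok];m=(abs(t[:,2])<.015)&(np.hypot(t[:,0],t[:,1])<.9);print(n,"table z",np.median(t[m,2]))
X=np.vstack(Xs);c=np.vstack(cs)
np.savez("cl0.npz",X=X,c=c)
img,zm=topdown(X,c,-.45,.85,-.5,1.0,.0025)
zc=cv2.applyColorMap(np.nan_to_num(zm/.12*255).clip(0,255).astype(np.uint8),cv2.COLORMAP_JET);zc[np.isnan(zm)]=0
cv2.imwrite("pics/top0.png",np.clip(img[:,:,::-1].astype(int)*1.5,0,255))
E
```

```text
(154, 146) [ 0.489 -0.339  0.078]
(170, 127) [ 0.398 -0.347  0.077]
(195, 157) [ 0.473 -0.21   0.078]
(138, 190) [ 0.598 -0.329  0.002]
(378, 275) [0.597 0.372 0.062]
(262, 185) [ 0.456 -0.008  0.048]
(222, 232) [ 0.647 -0.02   0.049]
(327, 214) [0.461 0.188 0.039]
(371, 208) [0.406 0.287 0.061]
(283, 226) [0.533 0.095 0.015]
(432, 210) [0.328 0.432 0.051]
(98, 258) [ 0.836 -0.274  0.003]
(240, 310) [0.803 0.118 0.015]
(380, 380) [0.809 0.461 0.007]
scene table z 0.0002581804034943352
side table z -0.0010929871720432357[ WARN:0@0.962] global loadsave.cpp:1063 imwrite_ Unsupported depth image for selected encoder is fallbacked to CV_8U.
```

View pics/top0.png

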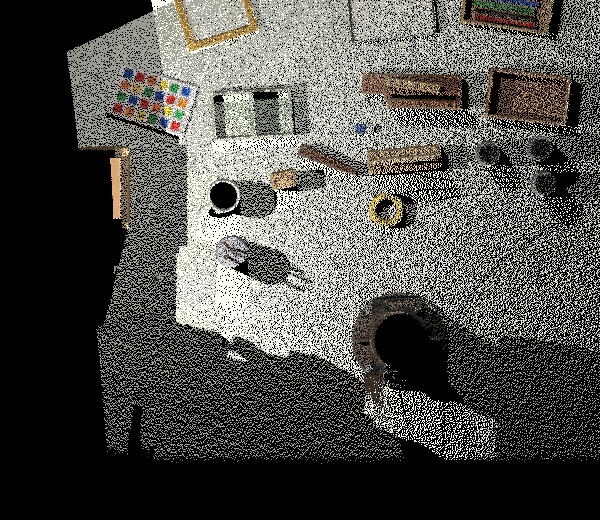

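```bash
cat > fit.py <<'E'
from h import *
d=np.load("cl0.npz");X=d["X"]
def rect(name,x0,x1,y0,y1,z0,z1):
    m=(X[:,0]>x0)&(X[:,0]<x1)&(X[:,1]>y0)&(X[:,1]<y1)&(X[:,2]>z0)&(X[:,2]<z1)
    P=X[m]
    r=cv2.minAreaRect((P[:,:2]*1000).astype(np.float32));print(name,len(P),"c",np.round(r[0],1),"size",np.round(r[1],1),"ang",round(r[2],1),"zmed",P[:,2].mean().round(4))
rect("stand all",.55,.72,-.16,.11,.015,.09)
rect("stand ledge",.55,.72,-.16,.11,.024,.034)
rect("stand top",.55,.72,-.16,.11,.055,.07)
rect("rack",.4,.5,-.11,.09,.03,.041)
rect("panel top",.38,.52,-.11,.1,.09,.13)
rect("carton",.54,.72,-.45,-.2,.03,.042)
rect("caddy",.5,.7,.24,.5,.03,.042)
rect("caddymid",.5,.7,.24,.5,.055,.075)
rect("wedge",.4,.52,.08,.26,.03,.045)
rect("wedge all",.4,.52,.08,.26,.012,.045)
rect("block",.36,.44,.24,.33,.052,.07)
rect("mug",.3,.42,.36,.52,.08,.1)
rect("eraser",.5,.56,.05,.13,.008,.02)
rect("box pencils",.7,.84,-.45,-.2,.02,.05)
for n,a in dict(p1=(.44,.54,-.4,-.28),p2=(.35,.44,-.4,-.28),p3=(.42,.53,-.26,-.16)).items():
    rect(n,*a,.072,.085)
E
python3 fit.py
```

```text
stand all 4522 c [622.5 -30.1] size [250.2  85.4] ang 88.2 zmed 0.0412
stand ledge 1878 c [622.5 -30.1] size [250.2  85. ] ang 88.1 zmed 0.0293
stand top 1368 c [615.6 -60.1] size [189.5  73.3] ang 88.2 zmed 0.0622
rack 1207 c [450.8 -10.9] size [ 60.7 186.4] ang 5.5 zmed 0.0366
panel top 655 c [451.5 -12.7] size [ 19.  163.8] ang 5.0 zmed 0.1032
carton 724 c [ 607.6 -320.3] size [209.6 125.8] ang 83.3 zmed 0.034
caddy 1711 c [565.8 369.5] size [124.5 203.2] ang 3.5 zmed 0.034
caddymid 412 c [564.3 368.3] size [116.6  10.7] ang 3.8 zmed 0.0604
wedge 828 c [449.6 168.5] size [174.   59.9] ang 82.2 zmed 0.035
wedge all 1313 c [454.4 163.1] size [105.6 177.1] ang 12.5 zmed 0.0298
block 760 c [401.2 291.1] size [45.1 64.5] ang 10.4 zmed 0.0585
mug 868 c [360.3 440.2] size [81.3 82.7] ang 65.7 zmed 0.0864
eraser 251 c [527.5  89.5] size [51.6 27.3] ang 86.6 zmed 0.0114
box pencils 426 c [ 812.1 -291.7] size [176.5  77.1] ang 82.2 zmed 0.0264
p1 354 c [ 479.  -349.1] size [60.  60.2] ang 66.5 zmed 0.0767
p2 324 c [ 391.3 -358.5] size [61.9 63.9] ang 74.6 zmed 0.0755
p3 422 c [ 466.2 -219.2] size [61.7 62.7] ang 87.0 zmed 0.0768
```

```bash
python3 - <<'E'
from h import *
d=np.load("cl0.npz")
img,zm=topdown(d["X"],d["c"],.36,.72,-.48,.30,.0015,(-.02,.14))
zc=cv2.applyColorMap(np.nan_to_num(zm/.11*255).clip(0,255).astype(np.uint8),cv2.COLORMAP_JET);zc[np.isnan(zm)]=0
cv2.imwrite("pics/topz.png",np.vstack([zc,np.clip(img[:,:,::-1].astype(int)*2,0,255).astype(np.uint8)]))
E
```

```text
(no output)
```

View pics/topz.png

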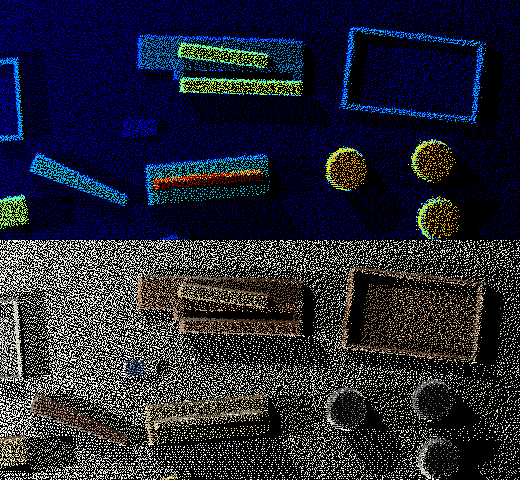

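The map shows stand yaw about -1.8° with the wedge side facing away from the base. The panel and rack are at yaw about 5°, and the wedge's thick end is toward +y at yaw about -22°. I'll move above the rack and stand and refine these with the wrist camera.

```bash
cat > aim.py <<'E'
# usage: aim.py x y z yaw  (TCP target) -> tool-axis shift and turn
import sys
from h import *
from plant import ctrl
def aim(x,y,z,yaw):
    o=ctrl.get_obs();T=tool_T(o);d=T[:3,:3].T@(np.array([x,y,z])-T[:3,3])
    turn=-((yaw-o["orientation"][2]+180)%360-180)
    print("aim dx dy dz turn:",d.round(4),round(turn,2)," rows>=",np.ceil(max(np.linalg.norm(d)/.0625,abs(turn)/10.7)))
if __name__=="__main__": aim(*map(float,sys.argv[1:5]))
E
python3 aim.py .45 .35 .30 -45
```

```text
aim dx dy dz turn: [ 0.3545  0.2281 -0.0836] 31.31  rows>= 7.0
```

```bash
python3 drive.py '[[0.05,0.03,-0.03,10,0.088],[0.1,0.06,-0.06,20,0.088],[0.16,0.1,-0.084,31.3,0.088],[0.21,0.13,-0.084,31.3,0.088],[0.25,0.16,-0.084,31.3,0.088],[0.3,0.19,-0.084,31.3,0.088],[0.354,0.228,-0.084,31.3,0.088],[0.354,0.228,-0.084,31.3,0.088]]'; python3 aim.py .5 -.02 .33 -88
```

```text
clock: 1.1
tool_pos: [0.4516, 0.3474, 0.3007]
orientation: [180.0, -0.0, -45.2]
force: [-0.2, 0.3, -0.2]
opening: 0.0878
gripper_force: 0.0
aim dx dy dz turn: [ 0.295   0.2244 -0.0291] 42.76  rows>= 6.0
```

```bash
python3 drive.py '[[0.05,0.04,-0.01,10,0.088],[0.1,0.075,-0.02,20,0.088],[0.15,0.11,-0.029,30,0.088],[0.2,0.15,-0.029,40,0.088],[0.25,0.19,-0.029,42.8,0.088],[0.295,0.224,-0.029,42.8,0.088],[0.295,0.224,-0.029,42.8,0.088],[0.295,0.224,-0.029,42.8,0.088]]'
cat > snapw.py <<'E'
import sys
from h import *
from plant import ctrl
n=sys.argv[1]
o=ctrl.get_obs();s=ctrl.snapshot("wrist")
X,ok=cloud(s,tool_T(o)@s["T_tool_cam"])
np.savez(n+".npz",X=X,ok=ok,c=s["frame"])
cv2.imwrite(f"pics/{n}.png",s["frame"][:,:,::-1])
P=X[ok];print("pose",o["tool_pos"].round(4),o["orientation"].round(2),"table",np.median(P[abs(P[:,2])<.012,2]).round(4),"xyrange",P.min(0).round(2),P.max(0).round(2))
E
python3 snapw.py w1
```

```text
clock: 2.1
tool_pos: [0.4999, -0.0162, 0.3296]
orientation: [180.0, 0.0, -87.8]
force: [-0.3, 1.6, -0.3]
opening: 0.0877
gripper_force: 0.0
pose [ 0.4999 -0.0162  0.3296] [ 1.7998e+02  1.0000e-02 -8.7830e+01] table -0.0007 xyrange [ 0.07 -0.27 -0.  ] [0.94 0.43 0.46]
```

View pics/w1.png

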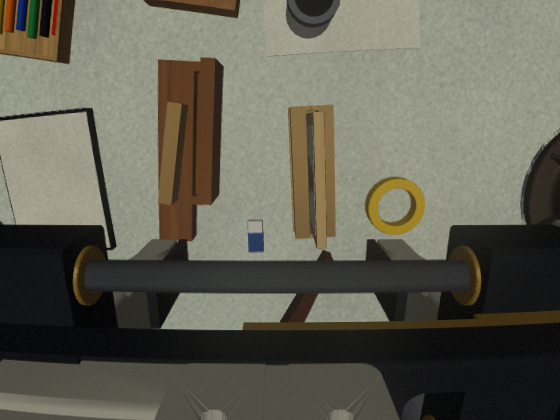

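The wrist view shows the stand at (190,150) with its cheek at (173,153) and wall at (208,130), the rack and panel at (315,175), and the eraser at (256,235). Next I'll fit the stand, panel and rack from this cloud.

```bash
cat > fit2.py <<'E'
from h import *
d=np.load("w1.npz");X=d["X"][d["ok"]]
def sel(x0,x1,y0,y1,z0,z1): return X[(X[:,0]>x0)&(X[:,0]<x1)&(X[:,1]>y0)&(X[:,1]<y1)&(X[:,2]>z0)&(X[:,2]<z1)]
def rect(name,*a):
    P=sel(*a);r=cv2.minAreaRect((P[:,:2]*1000).astype(np.float32));print(name,len(P),"c",np.round(r[0],1),"size",np.round(r[1],1),"ang",round(r[2],2),"z",np.median(P[:,2]).round(4))
rect("stand all",.55,.72,-.17,.11,.024,.09)
rect("ledge",.55,.72,-.17,.11,.025,.034)
rect("wall",.57,.613,-.17,.11,.06,.07)
rect("cheek",.615,.68,-.17,.11,.057,.067)
rect("rack",.4,.51,-.11,.1,.033,.041)
rect("panel",.38,.52,-.11,.1,.1,.13)
rect("eraser",.5,.56,.05,.13,.008,.02)
# panel top: line through robust x at each y
for nm,a in dict(panel=(.38,.52,-.11,.1,.1,.13),wall=(.57,.613,-.17,.11,.061,.07)).items():
    P=sel(*a);l=[]
    for y in np.arange(P[:,1].min()+.01,P[:,1].max()-.01,.01):
        q=P[abs(P[:,1]-y)<.005,0];
        if len(q)>5:l.append((y,np.percentile(q,3),np.percentile(q,97)))
    l=np.array(l)
    for k in(1,2):
        p=np.polyfit(l[:,0],l[:,k],1);print(nm,k,"x=%.4f + %.4f y"%(p[1],p[0]),"yaw",-np.degrees(np.arctan(p[0])).round(2))
    print(P[:,1].min(),P[:,1].max())
E
python3 fit2.py
```

```text
stand all 9265 c [621.7 -29.5] size [244.5  81.7] ang 88.22 z 0.0353
ledge 4540 c [621.8 -29.5] size [244.5  81.7] ang 88.22 z 0.0291
wall 2208 c [589.7 -60.9] size [179.5  19.1] ang 88.11 z 0.0641
cheek 1528 c [637.1 -33.1] size [129.5  19.5] ang 82.85 z 0.061
rack 3414 c [449.7 -11.3] size [ 56.4 179.9] ang 5.21 z 0.0371
panel 1504 c [450.1 -11.8] size [ 12.8 159.7] ang 5.15 z 0.107
eraser 475 c [527.6  88.6] size [22.6 48.7] ang 2.95 z 0.0112
panel 1 x=0.4433 + -0.0897 y yaw 5.13
panel 2 x=0.4548 + -0.0907 y yaw 5.18
-0.09176246638368468 0.06810042805987383
wall 1 x=0.5831 + 0.0352 y yaw -2.02
wall 2 x=0.6001 + 0.0322 y yaw -1.85
-0.150704951998266 0.028981150920258616
```

```bash
python3 aim.py .4501 -.0118 .20 -84.85
```

```text
aim dx dy dz turn: [-0.0057  0.0496  0.1297] -2.9  rows>= 3.0
```

```bash
python3 drive.py '[[-0.002,0.016,0.043,-1,0.088],[-0.004,0.032,0.086,-2,0.088],[-0.0057,0.0496,0.1297,-2.9,0.088],[-0.0057,0.0496,0.1297,-2.9,0.088],[-0.0057,0.0496,0.1297,-2.9,0.06],[-0.0057,0.0496,0.1297,-2.9,0.06]]';python3 aim.py .4501 -.0118 .096 -84.85
```

```text
clock: 2.9
tool_pos: [0.4519, -0.0118, 0.2018]
orientation: [-179.8, 0.0, -84.8]
force: [-0.7, -0.4, 0.4]
opening: 0.0729
gripper_force: 0.0
aim dx dy dz turn: [-1.000e-04  2.100e-03  1.058e-01] 0.02  rows>= 2.0
```

```bash
python3 drive.py '[[0,0.001,0.05,0,0.06],[0,0.001,0.09,0,0.06],[0,0.001,0.106,0,0.06],[0,0.001,0.106,0,0.06],[0,0.001,0.106,0,0.06]]'; python3 aim.py .4501 -.0118 .096 -84.85; python3 drive.py '[[0,0,0,0,0.06],[0,0,0,0,0.06]]';  python3 aim.py .4501 -.0118 .096 -84.85
```

```text
clock: 3.52
tool_pos: [0.4505, -0.0124, 0.0954]
orientation: [-179.9, 0.0, -84.9]
force: [-0.3, -0.2, 0.6]
opening: 0.06
gripper_force: 0.0
aim dx dy dz turn: [-0.0006  0.0003 -0.0006] -0.02  rows>= 1.0
clock: 3.78
tool_pos: [0.4497, -0.0125, 0.0949]
orientation: [-179.9, 0.0, -84.9]
force: [-0.2, 0.5, -0.1]
opening: 0.0601
gripper_force: 0.0
aim dx dy dz turn: [-0.0007 -0.0004 -0.0011] -0.03  rows>= 1.0
```

Pose is good; I'll close the fingers and lift.

```bash
python3 drive.py '[[0,0,-0.001,0,0.03],[0,0,-0.001,0,0.005],[0,0,-0.001,0,0.005],[0,0,-0.001,0,0.005],[0,0,-0.001,0,0.005],[0,0,-0.001,0,0.005]]'; python3 drive.py '[[0,0,-0.01,0,0.005],[0,0,-0.03,0,0.005],[0,0,-0.07,0,0.005],[0,0,-0.1,0,0.005],[0,0,-0.1,0,0.005]]'; python3 snapw.py w2; python3 aim.py .6067 -.0565 .195 -91.85
```

```text
clock: 4.53
tool_pos: [0.4492, -0.0127, 0.0951]
orientation: [180.0, -0.0, -84.9]
force: [0.5, -0.3, 1.1]
opening: 0.0109
gripper_force: 30.0
clock: 5.15
tool_pos: [0.4507, -0.0123, 0.198]
orientation: [-179.7, 0.1, -84.9]
force: [-0.7, 0.4, -2.2]
opening: 0.011
gripper_force: 30.0
pose [ 0.4507 -0.0123  0.198 ] [-1.7971e+02  6.0000e-02 -8.4870e+01] table -0.0008 xyrange [ 0.1  -0.23 -0.  ] [0.76 0.3  0.32]
aim dx dy dz turn: [ 0.0578 -0.1525  0.0016] 6.96  rows>= 3.0
```

View pics/w2.png

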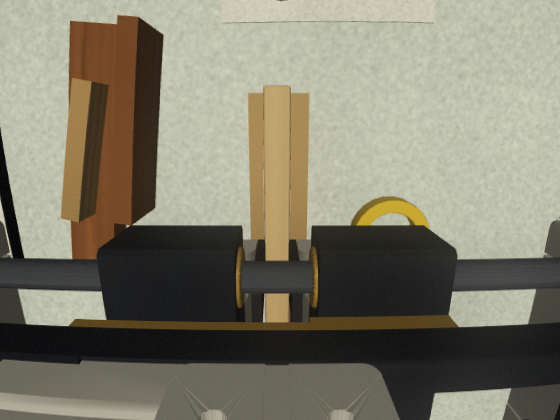

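The panel is held, with its near end at (277,87). Next I'll measure its pose in the tool frame and check the stand again from this view.

```bash
cat > held.py <<'E'
import sys
from h import *
from plant import ctrl
d=np.load(sys.argv[1]);X=d["X"];ok=d["ok"]
o=ctrl.get_obs();T=tool_T(o)
P=X[ok];L=(P-T[:3,3])@T[:3,:3]
m=(abs(L[:,1])<.012)&(L[:,0]>.02)&(L[:,0]<.1)&(L[:,2]>-.03)&(L[:,2]<.0)
q=L[m];zt=np.median(q[:,2]);q=q[abs(q[:,2]-zt)<.003]
r=cv2.minAreaRect((q[:,:2]*1000).astype(np.float32));print("held top z",zt.round(4),"end x",np.percentile(q[:,0],99.5).round(4),"rect",np.round(r[0],1),np.round(r[1],1),round(r[2],2))
b=np.arange(.03,.078,.006);c=[(np.percentile(q[abs(q[:,0]-x)<.004,1],3)+np.percentile(q[abs(q[:,0]-x)<.004,1],97))/2*1000 for x in b]
print("mid y vs x (mm)",np.round(c,2))
W=P[(P[:,0]>.55)&(P[:,0]<.613)&(P[:,1]<.04)&(P[:,2]>.06)&(P[:,2]<.07)]
r=cv2.minAreaRect((W[:,:2]*1000).astype(np.float32));print("wall",np.round(r[0],1),np.round(r[1],1),round(r[2],2))
E
python3 held.py w2.npz
```

```text
held top z -0.0135 end x 0.0784 rect [49.2 -1.2] [12.1 58.4] 89.79
mid y vs x (mm) [-1.3  -1.3  -1.29 -1.31 -1.28 -1.1  -1.3  -1.3 ]
wall [589.6 -60.6] [180.3  20. ] 88.25
```

```bash
python3 aim.py .6054 -.0577 .18 -91.85
```

```text
aim dx dy dz turn: [ 0.0589 -0.1511  0.0166] 6.96  rows>= 3.0
```

```bash
python3 drive.py '[[0.01,-0.03,0,2,0.005],[0.03,-0.08,0,4,0.005],[0.05,-0.13,0,7,0.005],[0.0589,-0.1511,0.01,7,0.005],[0.0589,-0.1511,0.0166,7,0.005],[0.0589,-0.1511,0.0166,7,0.005],[0.0589,-0.1511,0.0166,7,0.005],[0.0589,-0.1511,0.0166,7,0.005]]'; python3 aim.py .6054 -.0577 .18 -91.85; python3 snapw.py w3; python3 held.py w3.npz; cat > st.py <<'E'
import sys
from h import *
d=np.load(sys.argv[1]);X=d["X"][d["ok"]]
P=X[(X[:,0]>.57)&(X[:,0]<.69)&(X[:,1]<-.10)&(X[:,1]>-.17)]
for a,n,xr in((.06,"wall",(.57,.613)),(.026,"ledge",(.61,.69))):
    q=P[(P[:,2]>a)&(P[:,2]<a+.01)&(P[:,0]>xr[0])&(P[:,0]<xr[1])]
    for y in(-.145,-.13,-.115):
        s=q[abs(q[:,1]-y)<.004,0]
        if len(s)>3: print(n,y,np.percentile(s,[2,98]).round(4),len(s))
    if len(q): print(n,"ymin",np.percentile(q[:,1],1).round(4))
E
python3 st.py w3.npz
```

```text
clock: 6.2
tool_pos: [0.6048, -0.0576, 0.1794]
orientation: [-179.9, 0.0, -91.8]
force: [-0.1, -0.4, -1.9]
opening: 0.0111
gripper_force: 30.0
aim dx dy dz turn: [ 0.0001 -0.0006 -0.0006] 0.0  rows>= 1.0
pose [ 0.6048 -0.0576  0.1794] [-1.7993e+02  2.0000e-02 -9.1850e+01] table -0.0007 xyrange [ 0.29 -0.25 -0.  ] [0.92 0.27 0.31]
held top z -0.0119 end x 0.0784 rect [49.3  0.1] [12.1 58.5] 89.8
mid y vs x (mm) [0.02 0.03 0.03 0.03 0.05 0.22 0.02 0.03]
wall [586.2 -84.2] [ 18.  132.9] 0.79
wall -0.145 [0.5781 0.5945] 193
wall -0.13 [0.5791 0.5911] 161
wall -0.115 [0.5794 0.5914] 160
wall ymin -0.1501
ledge -0.145 [0.6153 0.6576] 465
ledge -0.13 [0.6162 0.6581] 448
ledge -0.115 [0.6168 0.6591] 441
ledge ymin -0.1512
```

View pics/w3.png

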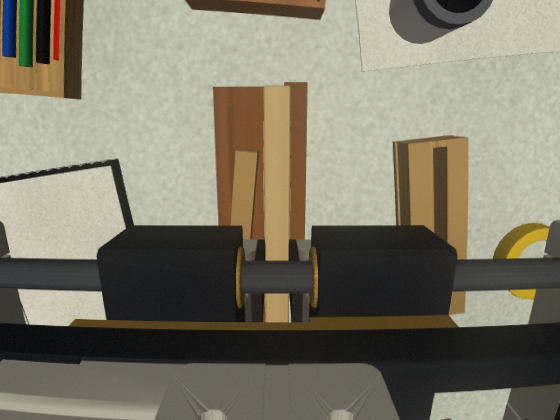

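Readings carry about 1 mm of noise, so I'll average poses over several and work in tool coordinates from the camera extrinsics.

```bash
cat > snapw.py <<'E'
# averages n pictures' poses (static arm) and saves tool-frame + world cloud
import sys
from h import *
from plant import ctrl
n=sys.argv[1];k=int(sys.argv[2]) if len(sys.argv)>2 else 5
ps=[];os_=[];Xs=[]
for i in range(k):
    o=ctrl.get_obs();s=ctrl.snapshot("wrist");ps.append(o["tool_pos"]);os_.append((o["orientation"]+[0,0,0])%360)
    L,ok=cloud(s,s["T_tool_cam"]);L[~ok]=np.nan;Xs.append(L)
p=np.mean(ps,0);e=np.mean(os_,0);T=tool_T(dict(orientation=e,tool_pos=p))
L=np.nanmedian(Xs,0);ok=np.isfinite(L[...,0]);X=L@T[:3,:3].T+T[:3,3]
np.savez(n+".npz",X=X,ok=ok,c=s["frame"],L=L,T=T)
cv2.imwrite(f"pics/{n}.png",s["frame"][:,:,::-1])
P=X[ok];print("pose",p.round(4),"sd",np.std(ps,0).round(4),e.round(2),"osd",np.std(os_,0).round(2),"table",np.median(P[abs(P[:,2])<.012,2]).round(4))
E
sed -i 's/^o=ctrl.get_obs();T=tool_T(o)$/T=d["T"]/; s/^from plant.*$//' held.py
python3 snapw.py w4 6 2>/dev/null; python3 held.py w4.npz; python3 st.py w4.npz
```

```text
pose [ 0.6049 -0.0577  0.1791] sd [0.     0.0001 0.0002] [1.8005e+02 1.0000e-02 2.6814e+02] osd [0.02 0.   0.01] table -0.0008
held top z -0.0119 end x 0.0784 rect [49.3  0. ] [12.  58.5] 89.8
mid y vs x (mm) [-0.02 -0.01 -0.02 -0.02  0.    0.19 -0.01 -0.02]
wall [587.2 -84.4] [132.3  17.2] 89.61
wall -0.145 [0.5782 0.593 ] 194
wall -0.13 [0.5792 0.5912] 163
wall -0.115 [0.5795 0.5916] 165
wall ymin -0.1503
ledge -0.145 [0.6153 0.6576] 465
ledge -0.13 [0.6163 0.658 ] 450
ledge -0.115 [0.6169 0.6591] 443
ledge ymin -0.1513
```

```bash
python3 drive.py '[[0,-0.0015,0,0,0.005],[0,-0.0015,0.03,0,0.005],[0,-0.0015,0.045,0,0.005],[0,-0.0015,0.05,0,0.005],[0,-0.0015,0.055,0,0.005],[0,-0.0015,0.055,0,0.005]]'
```

```text
clock: 7.3
tool_pos: [0.6067, -0.058, 0.1238]
orientation: [-180.0, -0.0, -91.9]
force: [-0.4, 0.1, -1.7]
opening: 0.0109
gripper_force: 30.0
```

```bash
python3 drive.py '[[0,0,0.004,0,0.005],[0,0,0.008,0,0.005],[0,0,0.012,0,0.005],[0,0,0.012,0,0.005]]'; python3 drive.py '[[0,0,0.004,0,0.005],[0,0,0.008,0,0.005],[0,0,0.008,0,0.005],[0,0,0.008,0,0.005]]'
```

```text
clock: 7.8
tool_pos: [0.6062, -0.058, 0.1111]
orientation: [180.0, -0.0, -91.9]
force: [-0.2, -0.3, -1.3]
opening: 0.0108
gripper_force: 30.0
clock: 8.3
tool_pos: [0.6065, -0.058, 0.1036]
orientation: [180.0, -0.0, -91.9]
force: [-0.5, -0.0, -1.2]
opening: 0.011
gripper_force: 30.0
```

```bash
python3 drive.py '[[0,0,0.003,0,0.005],[0,0,0.005,0,0.005],[0,0,0.007,0,0.005],[0,0,0.007,0,0.005],[0,0,0.007,0,0.005]]'; python3 drive.py '[[0,0,0.001,0,0.005],[0,0,0.001,0,0.005],[0,0,0.001,0,0.005]]'
```

```text
clock: 8.93
tool_pos: [0.607, -0.058, 0.0971]
orientation: [-179.9, -0.0, -91.9]
force: [-0.7, -0.4, 4.4]
opening: 0.0106
gripper_force: 30.0
clock: 9.3
tool_pos: [0.6076, -0.058, 0.097]
orientation: [-179.9, -0.0, -91.8]
force: [-0.6, 0.0, 9.0]
opening: 0.0115
gripper_force: 30.0
```

The panel is on the floor of the groove. I'll ease it toward the wall and then release.

```bash
python3 drive.py '[[0,0,-0.001,0,0.005],[0,0.001,-0.001,0,0.005],[0,0.002,-0.001,0,0.005],[0,0.002,-0.001,0,0.005]]'; python3 drive.py '[[0,0.001,0,0,0.005],[0,0.001,0,0,0.005],[0,0.001,0,0,0.005]]'
```

```text
clock: 9.8
tool_pos: [0.6052, -0.0579, 0.0972]
orientation: [-179.9, 0.0, -91.9]
force: [0.8, 0.2, 5.3]
opening: 0.0111
gripper_force: 30.1
clock: 10.18
tool_pos: [0.6044, -0.0579, 0.0972]
orientation: [-179.9, 0.0, -91.9]
force: [1.4, -2.0, 5.0]
opening: 0.011
gripper_force: 30.1
```

```bash
python3 drive.py '[[0,0.001,0,0,0.005],[0,0.001,0,0,0.005],[0,0.001,0,0,0.005]]'; python3 drive.py '[[0,0.001,0,0,0.005],[0,0.001,0,0,0.005],[0,0.001,0,0,0.005]]'
```

```text
clock: 10.55
tool_pos: [0.6035, -0.0578, 0.0972]
orientation: [-179.9, 0.0, -91.9]
force: [1.7, -0.1, 5.4]
opening: 0.0109
gripper_force: 30.2
clock: 10.92
tool_pos: [0.6031, -0.0578, 0.0972]
orientation: [-179.8, 0.0, -91.9]
force: [4.1, -1.6, 3.6]
opening: 0.0115
gripper_force: 30.2
```

```bash
python3 drive.py '[[0,-0.0005,0,0,0.03],[0,-0.0005,0,0,0.04],[0,-0.0005,0,0,0.05],[0,-0.0005,-0.03,0,0.05],[0,-0.0005,-0.08,0,0.05],[0,-0.0005,-0.13,0,0.06],[0,-0.0005,-0.19,0,0.088],[0,-0.0005,-0.24,0,0.088]]'; python3 aim.py .51 .06 .33 -91.85
```

```text
clock: 11.92
tool_pos: [0.6016, -0.0579, 0.3388]
orientation: [-180.0, 0.0, -91.9]
force: [0.6, 0.7, -0.0]
opening: 0.0744
gripper_force: 0.0
aim dx dy dz turn: [-0.1148  0.0954  0.0088] -0.03  rows>= 3.0
```

```bash
python3 aim.py .47 .27 .33 -91.85; python3 drive.py '[[-0.06,0.03,0,0,0.088],[-0.12,0.06,0,0,0.088],[-0.18,0.08,0,0,0.088],[-0.24,0.1,0,0,0.088],[-0.29,0.12,0,0,0.088],[-0.324,0.142,0,0,0.088],[-0.324,0.142,0,0,0.088],[-0.324,0.142,0,0,0.088]]';python3 drive.py '[[0,0,0,0,0.088],[0,0,0,0,0.088]]'; python3 snapw.py w5 3 2>/dev/null
```

```text
aim dx dy dz turn: [-0.3234  0.1423  0.0088] -0.03  rows>= 6.0
clock: 12.92
tool_pos: [0.4704, 0.2705, 0.3363]
orientation: [180.0, -0.0, -91.8]
force: [-0.9, -0.2, 0.6]
opening: 0.0877
gripper_force: 0.0
clock: 13.18
tool_pos: [0.4711, 0.2698, 0.3365]
orientation: [180.0, -0.0, -92.0]
force: [0.7, -0.7, -0.1]
opening: 0.0879
gripper_force: 0.0
pose [0.4711 0.2699 0.3366] sd [0.     0.0001 0.    ] [180.   360.   268.04] osd [0.   0.   0.01] table -0.0009
```

View pics/w5.png

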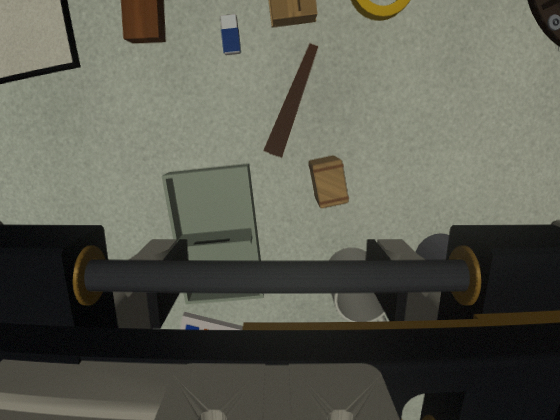

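The view shows the wedge from (313,45) thin to (275,152) thick, the block at (328,181), the caddy at (212,230) and the eraser at (230,33).

```bash
cat > fit5.py <<'E'
from h import *
d=np.load("w5.npz");X=d["X"][d["ok"]]
def sel(x0,x1,y0,y1,z0,z1): return X[(X[:,0]>x0)&(X[:,0]<x1)&(X[:,1]>y0)&(X[:,1]<y1)&(X[:,2]>z0)&(X[:,2]<z1)]
def rect(name,*a):
    P=sel(*a);r=cv2.minAreaRect((P[:,:2]*1000).astype(np.float32));print(name,len(P),"c",np.round(r[0],1),"size",np.round(r[1],1),"ang",round(r[2],2),"z",np.median(P[:,2]).round(4))
rect("block",.36,.44,.24,.33,.055,.065); rect("caddy",.48,.66,.25,.40,.031,.04); rect("caddymid",.48,.66,.25,.5,.055,.07)
rect("eraser",.5,.56,.05,.13,.008,.02)
P=sel(.40,.52,.08,.26,.030,.040)
# template fit of wedge top outline: area-overlap search via IoU-like cost
q=P[:,:2]*1000
from scipy.optimize import minimize
def cost(p):
    th=np.radians(p[2]);c,s=np.cos(th),np.sin(th);l=(q-p[:2])@np.array([[c,-s],[s,c]])
    x,y=l.T;r=2+15*(y+75)/150
    o=np.maximum.reduce([-10-x,(x-r),y-75,-75-y])
    return np.mean(np.clip(o,0,5)**2)
# symmetric: use edges too -> per-side percentiles
def edges(p):
    th=np.radians(p[2]);c,s=np.cos(th),np.sin(th);l=(q-p[:2])@np.array([[c,-s],[s,c]]);x,y=l.T
    e=[]
    for yy in np.arange(-65,66,10):
        t=x[abs(y-yy)<4]; 
        if len(t)>8: a,b=np.percentile(t,[3,97]); e+=[a+10,b-(2+.1*(yy+75))]
    e+=[(np.percentile(y,.7)+75)*2,(np.percentile(y,99.3)-75)*2]
    return np.array(e)
from scipy.optimize import least_squares
best=None
for y0 in(-28,-22,-16):
    f=minimize(lambda p:np.mean(np.clip(edges(p),-8,8)**2) if len(edges(p))>20 else 99,[q[:,0].mean(),q[:,1].mean(),y0],method="Nelder-Mead")
    if best is None or f.fun<best.fun:best=f
print("wedge",best.x.round(2),best.fun,edges(best.x).round(1),np.median(P[:,2]))
E
python3 fit5.py
```

```text
block 1339 c [400.4 290.4] size [40.8 59.3] ang 10.21 z 0.059
caddy 1047 c [566.8 336.8] size [120.4 134.7] ang 4.1 z 0.034
caddymid 375 c [553.3 368.7] size [86.7  6.8] ang 3.87 z 0.0617
eraser 660 c [527.7  90.4] size [23.2 50. ] ang 5.08 z 0.0111
wedge [447.01 180.79 -19.85] 2.6345137840823845 [  1.3   0.    1.   -0.8  -0.1  -0.9   0.3  -0.6   0.3  -0.8   0.4  -1.
   0.7  -0.6   0.6  -0.4   0.6  -0.5   0.7  -0.5   0.8  -0.5   0.9  -0.8
   1.   -0.8   0.7  -0.8 -26.    0.5] 0.035103604485907214
```

```bash
python3 aim.py .4625 .2176 .12 -109.85; python3 drive.py '[[0.02,0.005,0.05,6,0.06],[0.052,0.0097,0.11,12,0.06],[0.052,0.0097,0.16,17.8,0.06],[0.052,0.0097,0.2165,17.8,0.06],[0.052,0.0097,0.2165,17.8,0.06],[0.052,0.0097,0.2165,17.8,0.06]]'; python3 aim.py .4625 .2176 .029 -109.85
```

```text
aim dx dy dz turn: [0.0528 0.0067 0.2166] 17.91  rows>= 4.0
clock: 14.08
tool_pos: [0.4606, 0.2198, 0.122]
orientation: [-179.9, 0.1, -109.6]
force: [1.1, 0.6, 0.6]
opening: 0.06
gripper_force: 0.0
aim dx dy dz turn: [ 0.0016 -0.0024  0.093 ] 0.21  rows>= 2.0
```

```bash
python3 drive.py '[[0.0016,-0.0024,0,0.2,0.06],[0.0016,-0.0024,0.05,0.2,0.06],[0.0016,-0.0024,0.085,0.2,0.06],[0.0016,-0.0024,0.085,0.2,0.06],[0.0016,-0.0024,0.085,0.2,0.06]]'; python3 aim.py .4625 .2176 .029 -109.85
```

```text
clock: 14.7
tool_pos: [0.4623, 0.2177, 0.0371]
orientation: [-179.9, 0.1, -109.9]
force: [-0.5, -0.2, 0.0]
opening: 0.0602
gripper_force: 0.0
aim dx dy dz turn: [ 0.0001 -0.0002  0.0081] -0.0  rows>= 1.0
```

```bash
python3 drive.py '[[0,0,0.008,0,0.05],[0,0,0.008,0,0.03],[0,0,0.008,0,0.01],[0,0,0.008,0,0.01],[0,0,0.008,0,0.01],[0,0,0.008,0,0.01],[0,0,0.008,0,0.01]]'; python3 drive.py '[[0,0,-0.02,0,0.01],[0,0,-0.06,0,0.01],[0,0,-0.12,0,0.01],[0,0,-0.171,0,0.01],[0,0,-0.171,0,0.01]]';python3 aim.py .64 .07 .20 -91.85
```

```text
clock: 15.58
tool_pos: [0.461, 0.2167, 0.027]
orientation: [180.0, -0.0, -109.9]
force: [0.8, -0.2, -0.3]
opening: 0.0102
gripper_force: 0.0
clock: 16.2
tool_pos: [0.463, 0.2182, 0.2026]
orientation: [-179.8, 0.4, -109.9]
force: [0.6, 0.1, -0.5]
opening: 0.01
gripper_force: 0.0
aim dx dy dz turn: [ 0.0793 -0.2168  0.003 ] -18.0  rows>= 4.0
```

The gripper closed on nothing, so I'll look.

```bash
python3 drive.py '[[-0.04,0,-0.05,5,0.06],[-0.08,0,-0.1,10,0.088],[-0.08,0,-0.1,10,0.088],[-0.08,0,-0.1,10,0.088]]'; python3 snapw.py w6 2 2>/dev/null
```

```text
clock: 16.7
tool_pos: [0.4877, 0.2919, 0.2967]
orientation: [179.9, -0.1, -119.8]
force: [-0.8, -0.6, -0.7]
opening: 0.0443
gripper_force: 0.0
pose [0.4875 0.2916 0.2965] sd [0.0001 0.0003 0.0002] [179.94 359.88 240.14] osd [0.   0.03 0.01] table -0.0009
```

View pics/w6.png

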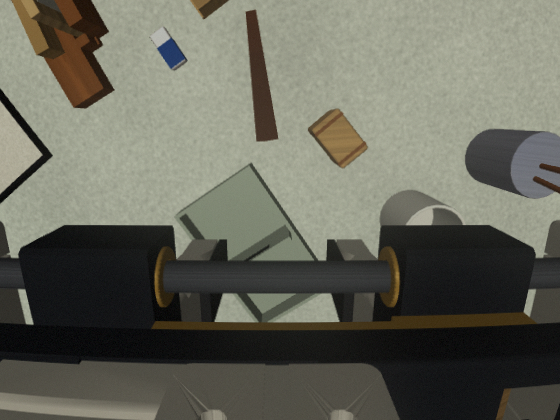

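The wedge lies untouched from (252,12) to (265,140). My fit was contaminated by the caddy and rack corners, so I'll refit with the connected component only.

```bash
cat > fit6.py <<'E'
import sys
from h import *
from scipy.optimize import minimize
def wedge(f,seed,zlo,zhi,y0s):
    d=np.load(f);X=d["X"];m=(d["ok"]&(X[...,2]>zlo)&(X[...,2]<zhi)).astype(np.uint8)
    m=cv2.morphologyEx(m,cv2.MORPH_OPEN,np.ones((2,2),np.uint8))
    n,lab=cv2.connectedComponents(m,connectivity=4);k=lab[seed[1],seed[0]];print("label",k,(lab==k).sum())
    P=X[lab==k];q=P[:,:2]*1000
    r=cv2.minAreaRect(q.astype(np.float32));print("rect",np.round(r[0],1),np.round(r[1],1),round(r[2],2),"z",np.median(P[:,2]).round(4))
    def edges(p):
        th=np.radians(p[2]);c,s=np.cos(th),np.sin(th);l=(q-p[:2])@np.array([[c,-s],[s,c]]);x,y=l.T
        e=[]
        for yy in np.arange(-65,66,10):
            t=x[abs(y-yy)<4]
            if len(t)>4: a,b=np.percentile(t,[3,97]); e+=[a+10,b-(2+.1*(yy+75))]
            else: e+=[8,8]
        e+=[(np.percentile(y,.7)+75)*2,(np.percentile(y,99.3)-75)*2]
        return np.array(e)
    best=min((minimize(lambda p:np.mean(np.clip(edges(p),-8,8)**2),[r[0][0],r[0][1],y0],method="Nelder-Mead") for y0 in y0s),key=lambda f:f.fun)
    print("wedge",best.x.round(2),round(best.fun,3),edges(best.x).round(1));return best.x
if __name__=="__main__": wedge("w6.npz",(263,75),.031,.040,(-28,-23,-18))
E
python3 fit6.py
```

```text
label 3 2114
rect [442.5 182. ] [160.2  27.3] 64.1 z 0.035
wedge [447.51 183.69 -19.95] 0.652 [ 0.6 -0.9  0.9 -0.9  0.9 -0.9  0.9 -1.   0.8 -0.4  0.9 -0.3  0.6 -0.5
  0.8 -0.4  0.7 -0.5  0.7 -1.   0.7 -0.8  0.7 -0.8  0.6 -0.8  0.8 -1.2
  1.3 -1.1]
```

The fit agrees with the earlier one, so the miss isn't explained yet. I'll go back to the pre-grasp pose and check from outside.

```bash
python3 aim.py .4622 .2210 .12 -109.95; python3 drive.py '[[0.03,0.005,0.04,-3,0.07],[0.06,0.01,0.09,-6,0.07],[0.074,0.013,0.14,-9.9,0.07],[0.074,0.013,0.1765,-9.9,0.07],[0.074,0.013,0.1765,-9.9,0.07]]';python3 aim.py .4622 .2210 .029 -109.95
```

```text
aim dx dy dz turn: [ 0.0728 -0.0132  0.1766] -9.93  rows>= 4.0
clock: 17.42
tool_pos: [0.4381, 0.2316, 0.1189]
orientation: [179.8, -0.4, -110.0]
force: [0.7, -0.1, 1.4]
opening: 0.0696
gripper_force: 0.0
aim dx dy dz turn: [ 0.0012 -0.0265  0.0898] -0.08  rows>= 2.0
```

```bash
python3 drive.py '[[0.001,-0.0265,0,0,0.07],[0.001,-0.0265,0.02,0,0.07],[0.001,-0.0265,0.06,0,0.07],[0.001,-0.0265,0.089,0,0.07],[0.001,-0.0265,0.089,0,0.07],[0.001,-0.0265,0.089,0,0.07]]';python3 aim.py .4622 .2210 .029 -109.95
python3 - <<'E'
from plant import ctrl
import cv2,numpy as np
a=ctrl.snapshot("scene")["frame"][150:290,250:450,::-1];b=ctrl.snapshot("side")["frame"][180:340,230:430,::-1]
cv2.imwrite("pics/g1.png",np.vstack([cv2.resize(a,(700,300) if 0 else (420,294),interpolation=2),cv2.resize(b,(420,300),interpolation=2)]))
E
```

```text
clock: 18.18
tool_pos: [0.4657, 0.225, 0.0343]
orientation: [-179.9, 0.1, -110.0]
force: [-0.6, 0.1, -0.1]
opening: 0.0701
gripper_force: 0.0
aim dx dy dz turn: [0.005  0.0019 0.0053] -0.01  rows>= 1.0
```

View pics/g1.png

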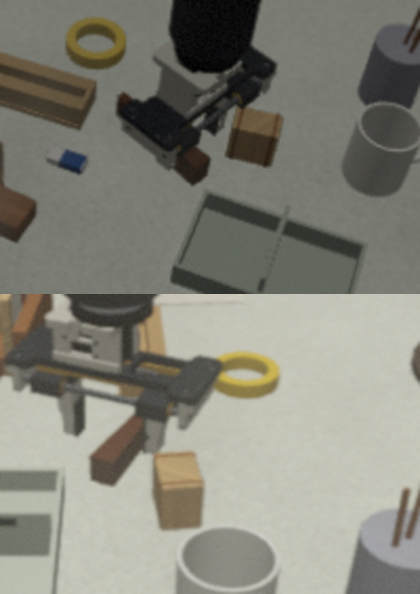

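```bash
python3 drive.py '[[0.002,0,0.003,0,0.07],[0.002,0,0.003,0,0.07],[0.002,0,0.003,0,0.07]]';python3 aim.py .4622 .2210 .029 -109.95; python3 drive.py '[[0,0,0,0,0.04],[0,0,0,0,0.005],[0,0,0,0,0.005],[0,0,0,0,0.005],[0,0,0,0,0.005],[0,0,0,0,0.005]]'
```

```text
clock: 18.65
tool_pos: [0.464, 0.2224, 0.0298]
orientation: [-180.0, 0.0, -110.0]
force: [0.4, -0.1, -0.5]
opening: 0.0701
gripper_force: 0.0
aim dx dy dz turn: [0.0019 0.0013 0.0008] -0.03  rows>= 1.0
clock: 19.4
tool_pos: [0.464, 0.2224, 0.0296]
orientation: [-180.0, -0.0, -110.0]
force: [0.4, 0.1, -0.5]
opening: 0.0157
gripper_force: 0.0
```

```bash
python3 drive.py '[[0,0,0,0,0.005],[0,0,0,0,0.005],[0,0,0,0,0.005]]'; python3 - <<'E'
from h import *
from plant import ctrl
X=[]
for n in("scene","side"):
    s=ctrl.snapshot(n);x,ok=cloud(s);c=s["frame"];x=x[ok]
    O=np.array([447.5,183.7]);th=np.radians(-19.95);R=np.array([[np.cos(th),-np.sin(th)],[np.sin(th),np.cos(th)]])
    l=(x[:,:2]*1000-O)@R;z=x[:,2]*1000
    for y in range(-80,81,10):
        m=(abs(l[:,1]-y)<4)&(abs(l[:,0])<60)&(z>24)&(z<60)
        if m.sum()>3: print(n,y,"x",np.percentile(l[m,0],[2,50,98]).round(1),"z",np.percentile(z[m],[5,50,95]).round(1),m.sum())
E
```

```text
clock: 19.77
tool_pos: [0.464, 0.2224, 0.0296]
orientation: [-180.0, 0.0, -110.0]
force: [-0.3, -0.6, -0.4]
opening: 0.0052
gripper_force: 0.0
scene -80 x [-6.7 -1.7  3.1] z [30.7 34.  35.1] 6
scene -70 x [-6.4  1.7  6.1] z [28.3 34.5 38.2] 15
scene 40 x [13.6 14.9 20.7] z [26.9 32.6 48.3] 9
scene 50 x [-11.    9.   22.7] z [29.7 45.9 56.1] 57
scene 60 x [-57.5   7.3  18.4] z [26.4 35.3 47.1] 32
scene 70 x [-55.9  -7.1  18.2] z [26.6 35.9 58.8] 69
scene 80 x [-59.9 -55.4 -51.5] z [26.7 43.1 58.1] 33
side -70 x [-9.7 -7.   0.8] z [26.3 33.6 35.3] 11
side -60 x [-10.1  -8.   -2.2] z [27.4 33.1 35. ] 11
side -50 x [-10.1  -6.7  -1.7] z [31.3 34.4 35.5] 11
side -30 x [-10.   -8.1  -2.4] z [27.7 33.5 35.2] 8
side -20 x [-9.8 -8.3 -1. ] z [25.9 34.4 35.9] 14
side -10 x [-10.3  -8.4  -2.1] z [26.2 33.7 35.9] 13
side 0 x [-10.2  -8.6  -5.1] z [25.  33.9 34.9] 9
side 10 x [-10.4  -9.8  -8.5] z [26.6 33.  35.9] 7
side 30 x [-16.5 -16.4 -10.7] z [29.5 49.5 56.4] 5
side 40 x [-17.7  -8.7   9.3] z [27.4 45.9 57.8] 19
side 50 x [-16.7  -0.4  18.1] z [33.6 47.1 58.9] 146
side 60 x [-22.9   0.9  15.7] z [27.2 34.7 36.3] 38
side 70 x [-57.6   0.5  15.3] z [24.8 32.9 58.4] 76
side 80 x [-59.7 -55.4 -54.3] z [27.  49.1 59.2] 19
```

```bash
python3 drive.py '[[0,0,-0.05,0,0.005],[0,0,-0.1,0,0.04],[0,0,-0.1,0,0.04],[0,0,-0.1,0,0.04],[0,0,-0.1,0,0.04]]'; python3 - <<'E'
from h import *
from plant import ctrl
o=ctrl.get_obs();T=tool_T(o);print(o["tool_pos"],o["opening"])
for n in("scene","side"):
    s=ctrl.snapshot(n);x,ok=cloud(s);x=x[ok];L=(x-T[:3,3])@T[:3,:3]*1000
    m=(abs(L[:,0])<30)&(abs(L[:,1])<80)&(L[:,2]<60)&(L[:,2]>-80);L=L[m]
    h,e=np.histogram(L[:,2],np.arange(-60,61,5));print(n,dict(zip(e[:-1],h)))
    q=L[L[:,2]>0];
    if len(q):print("y",np.percentile(q[:,1],[1,25,50,75,99]).round(0),"x",np.percentile(q[:,0],[1,50,99]).round(0))
E
```

```text
clock: 20.5
tool_pos: [0.4633, 0.2218, 0.1284]
orientation: [179.9, -0.1, -110.0]
force: [0.3, 0.2, -0.3]
opening: 0.0378
gripper_force: 0.0
[0.46332389 0.22179446 0.12843683] 0.03778545661307268
scene {np.int64(-60): np.int64(8), np.int64(-55): np.int64(2), np.int64(-50): np.int64(10), np.int64(-45): np.int64(11), np.int64(-40): np.int64(8), np.int64(-35): np.int64(12), np.int64(-30): np.int64(15), np.int64(-25): np.int64(16), np.int64(-20): np.int64(12), np.int64(-15): np.int64(6), np.int64(-10): np.int64(1), np.int64(-5): np.int64(0), np.int64(0): np.int64(0), np.int64(5): np.int64(0), np.int64(10): np.int64(0), np.int64(15): np.int64(0), np.int64(20): np.int64(0), np.int64(25): np.int64(0), np.int64(30): np.int64(0), np.int64(35): np.int64(0), np.int64(40): np.int64(0), np.int64(45): np.int64(0), np.int64(50): np.int64(0), np.int64(55): np.int64(0)}
side {np.int64(-60): np.int64(59), np.int64(-55): np.int64(69), np.int64(-50): np.int64(58), np.int64(-45): np.int64(52), np.int64(-40): np.int64(46), np.int64(-35): np.int64(47), np.int64(-30): np.int64(50), np.int64(-25): np.int64(61), np.int64(-20): np.int64(48), np.int64(-15): np.int64(37), np.int64(-10): np.int64(8), np.int64(-5): np.int64(0), np.int64(0): np.int64(0), np.int64(5): np.int64(0), np.int64(10): np.int64(0), np.int64(15): np.int64(0), np.int64(20): np.int64(0), np.int64(25): np.int64(0), np.int64(30): np.int64(0), np.int64(35): np.int64(0), np.int64(40): np.int64(0), np.int64(45): np.int64(0), np.int64(50): np.int64(0), np.int64(55): np.int64(0)}
```

Fingertip depth points end about 10 mm behind the reported TCP, not 25 mm ahead of it. I'll check the whole gripper profile for a z offset.

```bash
python3 - <<'E'
from h import *
from plant import ctrl
o=ctrl.get_obs();T=tool_T(o)
A=[]
for n in("scene","side"):
    s=ctrl.snapshot(n);x,ok=cloud(s);x=x[ok];A.append((x-T[:3,3])@T[:3,:3]*1000)
for n,L in zip(("scene","side"),A):
    L=L[(abs(L[:,0])<60)&(abs(L[:,1])<120)&(L[:,2]<100)&(L[:,2]>-150)]
    for z in range(-120,100,10):
        q=L[(L[:,2]>=z)&(L[:,2]<z+10)]
        if len(q):print(n,z,len(q),"x",np.percentile(q[:,0],[2,50,98]).round(0),"y",np.percentile(q[:,1],[2,50,98]).round(0))
w=ctrl.snapshot("wrist");Lw,ok=cloud(w,w["T_tool_cam"]);Lw=Lw[ok]*1000
q=Lw[(abs(Lw[:,1])<60)&(Lw[:,2]<40)&(abs(Lw[:,0])<40)]
print(w["T_tool_cam"].round(3))
for z in range(-120,40,10):
    r=q[(q[:,2]>=z)&(q[:,2]<z+10)]
    if len(r):print("wrist",z,len(r),np.percentile(r[:,0],[2,98]).round(0),np.percentile(r[:,1],[2,98]).round(0))
E
```

```text
scene -120 767 x [-39. -14.  35.] y [-97. -63.  93.]
scene -110 193 x [-40. -25.  34.] y [-96. -48.  91.]
scene -100 283 x [-39. -31.   9.] y [-90.   9.  83.]
scene -90 198 x [-39. -25.  34.] y [-90. -54.  83.]
scene -80 56 x [-39. -10.  35.] y [-90. -87.  84.]
scene -70 6 x [-11.  -6.  -2.] y [22. 24. 24.]
scene -60 14 x [-12.  -2.   4.] y [-23.  21.  27.]
scene -50 21 x [-12. -11.  -3.] y [-37.  23.  37.]
scene -40 22 x [-13. -10.  -8.] y [-37. -21.  33.]
scene -30 23 x [-12. -10.  -7.] y [-37. -21.  37.]
scene -20 24 x [-11.  -9.  -3.] y [-36.  20.  35.]
scene -10 2 x [-8. -8. -8.] y [-21. -20. -18.]
scene 60 169 x [-59. -38. -13.] y [ 54.  80. 107.]
scene 70 89 x [-58. -39. -11.] y [ 50.  69. 104.]
scene 80 63 x [-59. -33.  50.] y [-14.  56.  70.]
scene 90 317 x [-58.  -1.  56.] y [-16.  -1.  67.]
side -120 1277 x [-39. -18.  34.] y [-93.  28.  97.]
side -110 433 x [-40. -23.  23.] y [-90.  24.  97.]
side -100 597 x [-40. -30.  19.] y [-83.  26.  89.]
side -90 417 x [-40. -32.  24.] y [-82.  13.  90.]
side -80 120 x [-39. -14.  29.] y [-84. -23.  90.]
side -70 44 x [-13. -10.   6
[... 389 characters left out ...]
-60. -40. -14.] y [ 57.  83. 113.]
side 80 20 x [-60. -57. -35.] y [ 56. 109. 114.]
side 90 355 x [-58.   4.  58.] y [-13.   2. 105.]
[[ 0.    -0.969 -0.246  0.064]
 [ 1.    -0.     0.001  0.   ]
 [-0.001 -0.246  0.969 -0.167]
 [ 0.     0.     0.     1.   ]]
wrist -120 24375 [17. 25.] [-49.  52.]
wrist -110 7462 [21. 25.] [-52.  54.]
wrist -100 30754 [-8. 37.] [-52.  53.]
wrist -90 5148 [13. 37.] [-51.  52.]
wrist -80 718 [ 4. 37.] [-48.  48.]
wrist -70 426 [-3. 10.] [-24.  25.]
wrist -60 878 [-8.  4.] [-23.  24.]
wrist -50 169 [-11.  -0.] [-20.  21.]
wrist -40 495 [-11.  10.] [-34.  35.]
wrist -30 753 [ 5. 10.] [-34.  36.]
wrist -20 487 [ 0. 10.] [-34.  36.]
wrist -10 28 [1. 8.] [-22.  23.]
```

All three cameras agree. The physical fingertips are at tool z about -8 mm and the body is at about -73 mm, so the reported TCP sits about 33 mm ahead of where it was described. I'll use these measured values: tips at z_TCP + 8 mm. Regrasping the wedge.

```bash
python3 drive.py '[[0,0,0.02,0,0.06],[0,0,0.05,0,0.06],[0,0,0.06,0,0.06],[0,0,0.06,0,0.06],[0,0,0.06,0,0.06]]'; python3 aim.py .4618 .2202 -.003 -109.95
```

```text
clock: 21.38
tool_pos: [0.4646, 0.2229, 0.0704]
orientation: [-180.0, 0.1, -110.0]
force: [0.8, 0.2, 0.5]
opening: 0.06
gripper_force: 0.0
aim dx dy dz turn: [0.0035 0.0018 0.0734] -0.02  rows>= 2.0
```

```bash
python3 drive.py '[[0.003,0.002,0.02,0,0.06],[0.003,0.002,0.04,0,0.06],[0.003,0.002,0.06,0,0.06],[0.003,0.002,0.07,0,0.06],[0.003,0.002,0.0725,0,0.06],[0.003,0.002,0.0725,0,0.06]]'; python3 drive.py '[[0,0,0,0,0.04],[0,0,0,0,0.01],[0,0,0,0,0.005],[0,0,0,0,0.005],[0,0,0,0,0.005],[0,0,0,0,0.005]]'
```

```text
clock: 22.12
tool_pos: [0.4614, 0.2206, -0.0024]
orientation: [-180.0, 0.0, -110.0]
force: [-0.1, 0.7, -0.0]
opening: 0.0598
gripper_force: 0.0
clock: 22.88
tool_pos: [0.4612, 0.2204, -0.0028]
orientation: [-180.0, 0.0, -110.0]
force: [-1.4, -0.1, 2.7]
opening: 0.0242
gripper_force: 29.9
```

The wedge is gripped: an opening of 24.2 mm matches its thickness there. Lifting it to the +y side of the channel.

```bash
python3 drive.py '[[0,0,-0.03,0,0.005],[0,0,-0.08,0,0.005],[0,0,-0.13,0,0.005],[0,0,-0.13,0,0.005]]'; python3 aim.py .632 .17 .11 -91.85
```

```text
clock: 23.38
tool_pos: [0.4629, 0.2218, 0.1308]
orientation: [-179.8, 0.4, -110.0]
force: [0.3, 0.4, -1.1]
opening: 0.0237
gripper_force: 29.9
aim dx dy dz turn: [-0.0089 -0.1766  0.0215] -18.11  rows>= 3.0
```

```bash
python3 drive.py '[[-0.002,-0.03,0,-5,0.005],[-0.004,-0.07,0,-10,0.005],[-0.006,-0.12,0,-15,0.005],[-0.009,-0.15,0.01,-18.1,0.005],[-0.009,-0.176,0.02,-18.1,0.005],[-0.009,-0.176,0.02,-18.1,0.005],[-0.009,-0.176,0.02,-18.1,0.005],[-0.009,-0.176,0.02,-18.1,0.005]]'; python3 snapw.py w7 3 2>/dev/null;python3 aim.py .632 .17 .11 -91.85
cat > ch.py <<'E'
import sys
from h import *
d=np.load(sys.argv[1]);X=d["X"];L=d["L"]*1000;ok=d["ok"];T=d["T"]
q=L[ok&(abs(L[...,1])<25)&(L[...,0]>20)&(L[...,0]<130)&(L[...,2]>-48)&(L[...,2]<-28)]
print("held z",np.median(q[:,2]).round(1),"max tx",np.percentile(q[:,0],99.3).round(1))
for x in range(30,115,10):
    r=q[abs(q[:,0]-x)<4,1]
    if len(r)>5:print("tx",x,"ty",np.percentile(r,[3,97]).round(1))
P=X[ok]*1000
O=np.array([606.2,-56.2]);th=np.radians(-1.85);R=np.array([[np.cos(th),-np.sin(th)],[np.sin(th),np.cos(th)]])
l=(P[:,:2]-O)@R;z=P[:,2]
for n,zr,xr in(("panel",(100,118),(-30,30)),("wall",(60,70),(-40,2)),("cheek",(57,66),(12,60)),("ledge",(25,34),(-40,70))):
    print(n)
    m=(z>zr[0])&(z<zr[1])&(l[:,0]>xr[0])&(l[:,0]<xr[1])
    if m.sum()>5: print(" z",np.median(z[m]).round(1),"y",np.percentile(l[m,1],[.5,99.5]).round(1))
    for y in(-75,-60,-40,-20,0,20,40,60,75,85,100,120,140):
        s=m&(abs(l[:,1]-y)<4)
        if s.sum()>4: print("  ",y,np.percentile(l[s,0],[3,97]).round(1))
E
python3 ch.py w7.npz
```

```text
clock: 24.38
tool_pos: [0.6289, 0.1689, 0.1071]
orientation: [180.0, 0.0, -91.9]
force: [-0.1, -0.1, -2.1]
opening: 0.0239
gripper_force: 29.9
pose [0.629  0.169  0.1074] sd [0.0001 0.     0.0002] [1.8001e+02 2.0000e-02 2.6815e+02] osd [0.01 0.01 0.  ] table -0.0009
aim dx dy dz turn: [-0.0011 -0.0027 -0.0024] 0.01  rows>= 1.0
held z -37.6 max tx 104.5
tx 30 ty [-9.1 10.4]
tx 40 ty [-8.2 10.1]
tx 50 ty [-7.7  9.9]
tx 60 ty [-7.2  9.7]
tx 70 ty [-6.4  9.2]
tx 80 ty [-5.9  9.1]
tx 90 ty [-5.1  8.7]
tx 100 ty [-4.7  8.2]
panel
 z 117.3 y [217.4 217.8]
wall
cheek
ledge
 z 29.0 y [ 84.3 149.6]
   85 [-23.6  54. ]
   100 [26.4 53.6]
   120 [27.3 54.2]
   140 [28.8 54.1]
```

```bash
python3 aim.py .6306 .1641 .031 -93.65; python3 drive.py '[[0.005,-0.0015,0,1.8,0.005],[0.005,-0.0015,0.03,1.8,0.005],[0.005,-0.0015,0.05,1.8,0.005],[0.005,-0.0015,0.07,1.8,0.005],[0.005,-0.0015,0.072,1.8,0.005],[0.005,-0.0015,0.072,1.8,0.005],[0.005,-0.0015,0.072,1.8,0.005]]'; python3 aim.py .6306 .1641 .031 -93.65
```

```text
aim dx dy dz turn: [ 0.0049 -0.0014  0.0766] 1.81  rows>= 2.0
clock: 25.4
tool_pos: [0.6315, 0.1638, 0.0362]
orientation: [-179.9, 0.0, -93.7]
force: [0.2, 0.6, -1.0]
opening: 0.0241
gripper_force: 29.9
aim dx dy dz turn: [-0.0003  0.001   0.0052] -0.04  rows>= 1.0
```

```bash
python3 drive.py '[[0,0.001,0.003,0,0.005],[0.015,0.0005,0.003,0,0.005],[0.03,0,0.003,0,0.005],[0.045,-0.0004,0.003,0,0.005],[0.055,-0.0007,0.003,0,0.005],[0.055,-0.0007,0.003,0,0.005]]'; python3 drive.py '[[0.01,-0.0003,0,0,0.005],[0.02,-0.0006,0,0,0.005],[0.03,-0.0009,0,0,0.005],[0.035,-0.0011,0,0,0.005],[0.035,-0.0011,0,0,0.005]]'; python3 aim.py .6277 .0741 .031 -93.65
```

```text
clock: 26.15
tool_pos: [0.6354, 0.1174, 0.036]
orientation: [-179.1, 0.8, -93.6]
force: [3.7, 35.1, 3.5]
opening: 0.0237
gripper_force: 28.8
clock: 26.78
tool_pos: [0.6347, 0.0831, 0.0361]
orientation: [-179.0, 0.8, -93.6]
force: [2.9, 39.4, 4.1]
opening: 0.0219
gripper_force: 29.4
aim dx dy dz turn: [0.0095 0.0065 0.0048] 0.07  rows>= 1.0
```

Contact at 35 N; I'll stop and look.

```bash
python3 drive.py '[[-0.003,0,0,0,0.005],[-0.006,0,0,0,0.005],[-0.006,0,0,0,0.005]]'; python3 snapw.py w8 2 2>/dev/null; python3 ch.py w8.npz; python3 - <<'E'
from plant import ctrl
import cv2,numpy as np
a=ctrl.snapshot("scene")["frame"][160:290,150:330,::-1];b=cv2.imread("pics/w8.png")[0:300]
cv2.imwrite("pics/g2.png",np.vstack([cv2.resize(a,(400,290),interpolation=2),cv2.resize(b,(400,214))]))
E
```

```text
clock: 27.15
tool_pos: [0.6305, 0.0844, 0.034]
orientation: [-179.6, 0.4, -93.6]
force: [0.2, 23.6, 4.1]
opening: 0.0194
gripper_force: 28.9
pose [0.6305 0.0845 0.034 ] sd [0. 0. 0.] [180.43   0.42 266.37] osd [0.   0.01 0.  ] table -0.0008
held z -39.3 max tx 107.3
tx 30 ty [-4.  10.6]
tx 40 ty [-2.8 11.1]
tx 50 ty [-2.  11.4]
tx 60 ty [-18.8  11.8]
tx 70 ty [-23.4   9.8]
tx 80 ty [-23.9   9.5]
tx 90 ty [-24.1   8.9]
tx 100 ty [-23.4   8.3]
tx 110 ty [-22.7   4.4]
panel
 z 112.0 y [ 48.4 136.1]
   60 [-3.6  8. ]
   75 [-3.5  7.8]
   140 [5.2 5.5]
wall
 z 64.1 y [ 34.9 132.2]
   40 [-25.  -15.3]
   60 [-24.9 -15.4]
   75 [-24.8  -7.5]
   85 [-25.   -7.6]
cheek
 z 61.1 y [ 32.7 133.2]
   40 [23.2 40.2]
   60 [25.1 42.3]
   75 [26.5 43.3]
   85 [27.5 44.8]
ledge
 z 29.1 y [ 22.9 138.7]
   20 [ 9.6 54.8]
   40 [ 8.1 54.4]
   60 [ 8.4 54.6]
   75 [ 7.7 54.4]
   85 [-7.4 54.3]
   100 [22.4 54.2]
   120 [25.7 54.2]
   140 [28.4 45.3]
```

View pics/g2.png

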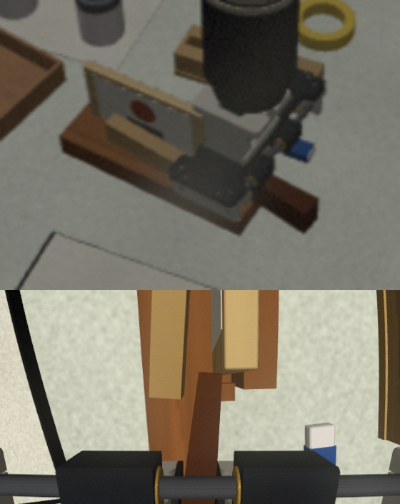

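The wrist view shows the panel off the wall, with its inner face at stand x about 8. The wedge's thin end at (205,380) hit the panel's end and slid back in the grip. I'll back out and measure again.

```bash
python3 drive.py '[[-0.01,0,0,0,0.005],[-0.02,0,-0.002,0,0.005],[-0.035,0,-0.003,0,0.005],[-0.05,0,-0.003,0,0.005],[-0.05,0,-0.003,-4,0.005],[-0.05,0,-0.003,-4,0.005],[-0.05,0,-0.003,-4,0.005]]'; python3 snapw.py w9 2 2>/dev/null; python3 ch.py w9.npz | grep -v -e '  *\(20\|40\) \['
```

```text
clock: 28.18
tool_pos: [0.6304, 0.1296, 0.0349]
orientation: [180.0, -0.0, -89.8]
force: [0.3, -0.1, -1.3]
opening: 0.0189
gripper_force: 29.5
pose [0.6304 0.1295 0.035 ] sd [0.     0.0001 0.    ] [179.99 359.99 270.25] osd [0.   0.   0.01] table -0.0008
held z -39.3 max tx 65.8
tx 30 ty [-5.6  8.9]
tx 40 ty [-4.8  9.1]
tx 50 ty [-3.6  9. ]
tx 60 ty [-2.8  8.9]
tx 110 ty [20.1 24.9]
panel
 z 115.7 y [147.7 185.3]
wall
 z 64.0 y [ 76.4 176.4]
   75 [-24.8  -0.4]
   85 [-24.7  -7.5]
cheek
 z 61.0 y [ 78.1 180.9]
   75 [26.6 44. ]
   85 [27.5 44.5]
ledge
 z 29.1 y [ 68.1 149.3]
   75 [-7.3 54.3]
   85 [-18.9  53.6]
   100 [ 8.9 53.7]
   120 [ 9.8 53.7]
   140 [26.2 54.1]
```

```bash
python3 aim.py .6302 .0941 .032 -91.85; python3 drive.py '[[0,0,0,2.1,0.005],[0.01,0,0,2.1,0.005],[0.025,0,0.003,2.1,0.005],[0.035,0,0.003,2.1,0.005],[0.035,0,0.003,2.1,0.005],[0.035,0,0.003,2.1,0.005],[0.035,0,0.003,2.1,0.005]]'; python3 aim.py .6302 .0941 .032 -91.85;python3 snapw.py w10 2 2>/dev/null; python3 ch.py w10.npz
```

```text
aim dx dy dz turn: [0.0353 0.0004 0.003 ] 2.1  rows>= 1.0
clock: 29.15
tool_pos: [0.6308, 0.0948, 0.0321]
orientation: [-180.0, 0.0, -91.8]
force: [0.3, 0.4, -1.7]
opening: 0.0195
gripper_force: 29.5
aim dx dy dz turn: [0.0007 0.0006 0.0001] 0.08  rows>= 1.0
pose [0.6308 0.0948 0.0321] sd [0. 0. 0.] [1.8001e+02 1.0000e-02 2.6823e+02] osd [0. 0. 0.] table -0.0008
held z -29.7 max tx 107.4
tx 30 ty [-5.6  9. ]
tx 40 ty [-4.7  9.2]
tx 50 ty [-3.6  9.1]
tx 60 ty [-18.3   8.9]
tx 70 ty [-24.2  -7.6]
tx 80 ty [-23.4  12.6]
tx 90 ty [-22.5  12.2]
tx 100 ty [-21.3  12.1]
tx 110 ty [-20.9  -3.5]
panel
 z 109.1 y [ 58.6 146.3]
   60 [-3.3  7.5]
   75 [-3.2  7.4]
   120 [6.2 8.1]
   140 [5.6 6.4]
wall
 z 64.1 y [ 44.3 142.1]
   40 [-25.2 -19.6]
   60 [-25.1 -17.8]
   75 [-24.9  -2.6]
   85 [-24.7  -7.3]
   140 [-0.4  1.9]
cheek
 z 61.0 y [ 44.  144.2]
   40 [24.5 40.9]
   60 [25.1 42.3]
   75 [26.6 43.6]
   85 [27.4 44.4]
   140 [29.7 40.1]
ledge
 z 29.1 y [ 34.1 146.8]
   40 [ 8.2 54.4]
   60 [ 8.  54.4]
   75 [ 1.3 54.3]
   85 [-7.2 54.1]
   100 [25.4 54.2]
   120 [27.5 54.2]
   140 [29.2 54. ]
```

```bash
python3 drive.py '[[0.008,0,0,0,0.005],[0.016,0,0,0,0.005],[0.024,0,0,0,0.005],[0.03,0,0,0,0.005],[0.03,0,0,0,0.005],[0.03,0,0,0,0.005]]'
```

```text
clock: 30.0
tool_pos: [0.6298, 0.0645, 0.0321]
orientation: [-180.0, 0.0, -91.8]
force: [-0.1, -1.0, -1.4]
opening: 0.0194
gripper_force: 29.5
```

```bash
python3 drive.py '[[0,0.002,0,0,0.005],[0,0.004,0,0,0.005],[0,0.0055,0,0,0.005],[0,0.0055,0,0,0.005],[0,0.0055,0,0,0.005]]';python3 drive.py '[[0,-0.002,0,0,0.005],[0,-0.002,0.002,0,0.005],[0,-0.002,0.004,0,0.005],[0,-0.002,0.005,0,0.005],[0,-0.002,0.005,0,0.005]]'
```

```text
clock: 30.62
tool_pos: [0.6245, 0.0648, 0.0322]
orientation: [-180.0, 0.0, -91.8]
force: [1.1, 0.7, -0.9]
opening: 0.019
gripper_force: 29.4
clock: 31.25
tool_pos: [0.6261, 0.0645, 0.0269]
orientation: [180.0, -0.0, -91.8]
force: [1.1, 0.6, -1.0]
opening: 0.0195
gripper_force: 29.5
```

```bash
python3 drive.py '[[0,0,0.001,0,0.005],[0,0,0.001,0,0.005],[0,0,0.001,0,0.005]]';python3 drive.py '[[0,0,0,0,0.03],[0,0,0,0,0.05],[0,0,0,0,0.05],[0,0,-0.03,0,0.05],[0,0,-0.06,0,0.05],[-0.04,0,-0.08,0,0.05],[-0.09,0,-0.1,0,0.05],[-0.09,0,-0.1,0,0.05]]'; python3 snapw.py w11 2 2>/dev/null; python3 ch.py w11.npz|head -80
```

```text
clock: 31.62
tool_pos: [0.6262, 0.0646, 0.0261]
orientation: [180.0, 0.0, -91.8]
force: [1.4, 0.2, -1.0]
opening: 0.0189
gripper_force: 29.5
clock: 32.62
tool_pos: [0.6303, 0.1579, 0.1281]
orientation: [-179.8, 0.1, -91.6]
force: [-0.1, 0.3, -0.7]
opening: 0.0502
gripper_force: 0.0
pose [0.6298 0.1571 0.1275] sd [0.0005 0.0008 0.0006] [1.8015e+02 8.0000e-02 2.6838e+02] osd [0.06 0.03 0.03] table -0.0009
  return _methods._mean(a, axis=axis, dtype=dtype,
  ret = ret.dtype.type(ret / rcount)
Traceback (most recent call last):
  File "ch.py", line 5, in <module>
    print("held z",np.median(q[:,2]).round(1),"max tx",np.percentile(q[:,0],99.3).round(1))
                                                       ~~~~~~~~~~~~~^^^^^^^^^^^^^
IndexError: index -1 is out of bounds for axis 0 with size 0
```

```bash
cat > ws.py <<'E'
# profile of tops in stand frame: panel (z~109), wedge top (z~65, between panel and cheek, y any)
import sys
from h import *
d=np.load(sys.argv[1]);X=d["X"];ok=d["ok"];P=X[ok]*1000
O=np.array([606.2,-56.2]);th=np.radians(-1.85);R=np.array([[np.cos(th),-np.sin(th)],[np.sin(th),np.cos(th)]])
l=(P[:,:2]-O)@R;z=P[:,2]
for n,zr in(("panel",(100,114)),("z60-70",(58,70)),("ledge",(26,33))):
    m=(z>zr[0])&(z<zr[1])&(l[:,0]>-8)&(l[:,0]<56)
    for y in range(-80,236,15):
        s=m&(abs(l[:,1]-y)<4)
        if s.sum()>6:
            h=np.sort(l[s,0]);c=np.split(h,np.where(np.diff(h)>3)[0]+1);print(n,y,[(a[0].round(1),a[-1].round(1)) for a in c if len(a)>4],np.median(z[s]).round(1))
    if n=="z60-70":
        s=m&(l[:,0]<24)&(l[:,0]>5);print("wedge? ymax",np.percentile(l[s,1],99.7).round(1)) if s.sum() else 0
E
python3 ws.py w11.npz
```

```text
z60-70 85 [(np.float64(-7.8), np.float64(-6.8)), (np.float64(6.6), np.float64(20.8)), (np.float64(27.7), np.float64(44.8))] 61.6
z60-70 100 [(np.float64(6.4), np.float64(22.0))] 65.0
z60-70 115 [(np.float64(6.9), np.float64(23.9))] 65.0
z60-70 130 [(np.float64(6.7), np.float64(25.7))] 65.1
z60-70 145 [(np.float64(6.5), np.float64(26.6))] 65.1
z60-70 160 [(np.float64(6.3), np.float64(28.0))] 65.2
z60-70 175 [(np.float64(6.7), np.float64(29.4))] 65.1
z60-70 190 [(np.float64(6.5), np.float64(30.9))] 65.1
z60-70 205 [(np.float64(7.0), np.float64(31.6))] 65.0
wedge? ymax 203.9
ledge 70 [(np.float64(22.1), np.float64(25.7)), (np.float64(49.1), np.float64(54.2))] 29.1
ledge 85 [(np.float64(-7.9), np.float64(4.3)), (np.float64(22.9), np.float64(27.9)), (np.float64(34.1), np.float64(54.5))] 29.2
ledge 100 [(np.float64(4.2), np.float64(4.9)), (np.float64(25.0), np.float64(54.1))] 29.0
ledge 115 [(np.float64(4.0), np.float64(4.8)), (np.float64(26.5), np.float64(53.8))] 29.0
ledge 130 [(np.float64(3.7), np.float64(4.6)), (np.float64(28.0), np.float64(54.0))] 29.1
ledge 145 [(np.float64(4.2), np.float64(5.0)), (np.float64(29.5), np.float64(54.4))] 29.1
ledge 160 [(np.float64(4.1), np.float64(4.9)), (np.float64(29.5), np.float64(30.3))] 32.0
ledge 175 [(np.float64(3.8), np.float64(4.7)), (np.float64(31.1), np.float64(31.9))] 32.1
ledge 190 [(np.float64(4.3), np.float64(4.5)), (np.float64(32.7), np.float64(33.6))] 31.9
ledge 205 [(np.float64(4.1), np.float64(4.9)), (np.float64(33.7), np.float64(34.5))] 32.1
```

The wedge now lies on the ledge in the channel mouth: flat face at x 6.6, top at 65, origin at y about 138. Next is the block, gripped low across its 40 mm width.

```bash
python3 aim.py .4004 .2904 .13 -79.8; python3 drive.py '[[-0.03,0.05,-0.01,-3,0.065],[-0.06,0.1,-0.01,-6,0.065],[-0.09,0.15,-0.005,-9,0.065],[-0.12,0.2,-0.003,-12,0.065],[-0.1265,0.233,-0.003,-12,0.065],[-0.1265,0.233,-0.003,-12,0.065],[-0.1265,0.233,-0.003,-12,0.065]]'; python3 aim.py .4004 .2904 -.003 -79.8
```

```text
aim dx dy dz turn: [-0.1284  0.2323 -0.0039] -11.92  rows>= 5.0
clock: 33.6
tool_pos: [0.4004, 0.2877, 0.129]
orientation: [180.0, -0.0, -79.8]
force: [0.5, -0.6, -0.4]
opening: 0.0651
gripper_force: 0.0
aim dx dy dz turn: [-0.0027 -0.0005  0.132 ] 0.0  rows>= 3.0
```

```bash
python3 drive.py '[[-0.0025,0,0.03,0,0.065],[-0.0025,0,0.07,0,0.065],[-0.0025,0,0.1,0,0.065],[-0.0025,0,0.12,0,0.065],[-0.0025,0,0.131,0,0.065],[-0.0025,0,0.131,0,0.065],[-0.0025,0,0.131,0,0.065]]'; python3 drive.py '[[0,0,0,0,0.04],[0,0,0,0,0.02],[0,0,0,0,0.02],[0,0,0,0,0.02],[0,0,0,0,0.02]]'; python3 drive.py '[[0,0,-0.01,0,0.02],[0,0,-0.04,0,0.02],[0,0,-0.09,0,0.02],[0,0,-0.11,0,0.02],[0,0,-0.11,0,0.02]]'; python3 aim.py .638 .225 .12 -91.85
```

```text
clock: 34.48
tool_pos: [0.4003, 0.291, -0.0013]
orientation: [-180.0, 0.0, -79.8]
force: [0.5, 0.2, 0.4]
opening: 0.0647
gripper_force: 0.0
clock: 35.1
tool_pos: [0.3998, 0.2909, -0.0016]
orientation: [-180.0, 0.0, -79.8]
force: [-2.2, 0.8, 5.6]
opening: 0.04
gripper_force: 30.0
clock: 35.72
tool_pos: [0.4001, 0.2914, 0.1098]
orientation: [-179.9, 0.2, -79.8]
force: [0.1, -0.4, -2.7]
opening: 0.04
gripper_force: 30.0
aim dx dy dz turn: [ 0.1075 -0.2223 -0.0099] 12.06  rows>= 4.0
```

```bash
python3 aim.py .6335 .205 .11 -91.85; python3 drive.py '[[0.025,-0.05,0,4,0.02],[0.05,-0.1,0,8,0.02],[0.075,-0.15,0,12,0.02],[0.1,-0.19,0,12,0.02],[0.126,-0.214,0,12,0.02],[0.126,-0.214,0,12,0.02],[0.126,-0.214,0,12,0.02]]';  python3 aim.py .6335 .205 .031 -91.85; python3 snapw.py w12 2 2>/dev/null;  python3 ws.py w12.npz; python3 - <<'E'
from h import *
d=np.load("w12.npz");L=d["L"][d["ok"]]*1000
q=L[(L[:,0]>12)&(L[:,0]<45)&(abs(L[:,1])<24)&(L[:,2]>-75)&(L[:,2]<-50)]
print("block top tool",np.median(q[:,2]),np.percentile(q[:,0],99),np.percentile(q[:,1],[2,98]))
for y in(-15,-5,5,15):
    r=q[abs(q[:,1]-y)<4,0];print(y,np.percentile(r,98) if len(r) else None)
E
```

```text
aim dx dy dz turn: [ 0.1264 -0.2143 -0.    ] 12.06  rows>= 4.0
clock: 36.6
tool_pos: [0.6315, 0.2041, 0.1063]
orientation: [179.9, -0.1, -91.8]
force: [-0.4, 1.0, -1.4]
opening: 0.0397
gripper_force: 30.0
aim dx dy dz turn: [-0.001  -0.0021  0.0753] 0.02  rows>= 2.0
pose [0.6316 0.2044 0.1066] sd [0.     0.0002 0.0003] [179.88 359.94 268.2 ] osd [0.02 0.01 0.03] table -0.0009
z60-70 130 [(np.float64(6.6), np.float64(25.0))] 65.1
z60-70 145 [(np.float64(5.9), np.float64(27.4))] 65.0
z60-70 160 [(np.float64(5.8), np.float64(28.7))] 65.1
z60-70 175 [(np.float64(6.2), np.float64(30.0))] 65.1
z60-70 190 [(np.float64(6.0), np.float64(31.3))] 65.0
z60-70 205 [(np.float64(5.9), np.float64(32.6))] 65.1
wedge? ymax 205.3
ledge 130 [(np.float64(27.7), np.float64(54.8))] 29.0
ledge 145 [(np.float64(29.7), np.float64(55.1))] 29.0
ledge 205 [(np.float64(4.0), np.float64(35.0))] 32.0
block top tool -60.361676673771946 31.079271329499928 [-18.9441419   18.90374313]
-15 31.001357376193244
-5 30.99597435572025
5 31.026662433812472
15 31.01352707957226
```

```bash
python3 drive.py '[[0,-0.002,0.03,0,0.02],[0,-0.002,0.06,0,0.02],[0,-0.002,0.072,0,0.02],[0,-0.002,0.0735,0,0.02],[0,-0.002,0.0735,0,0.02],[0.01,-0.002,0.0735,0,0.02]]'; python3 drive.py '[[0.006,0,0,0,0.02],[0.012,0,0,0,0.02],[0.018,0,0,0,0.02],[0.024,0,0,0,0.02],[0.03,0,0,0,0.02],[0.035,0,0,0,0.02],[0.04,0,0,0,0.02],[0.04,0,0,0,0.02]]'
```

```text
clock: 37.45
tool_pos: [0.635, 0.1952, 0.0358]
orientation: [-179.9, 0.1, -91.7]
force: [-0.6, 0.5, -1.0]
opening: 0.0399
gripper_force: 30.0
clock: 38.45
tool_pos: [0.6328, 0.154, 0.0344]
orientation: [180.0, -0.0, -91.8]
force: [0.2, 0.3, -2.1]
opening: 0.04
gripper_force: 30.0
```

```bash
python3 drive.py '[[0.005,0,0,0,0.02],[0.01,0,0,0,0.02],[0.015,0,0,0,0.02],[0.02,0,0,0,0.02],[0.025,0,0,0,0.02],[0.025,0,0,0,0.02],[0.025,0,0,0,0.02]]'; python3 ws.py w12.npz >/dev/null; python3 snapw.py w13 2 2>/dev/null;  python3 ws.py w13.npz
```

```text
clock: 39.33
tool_pos: [0.6323, 0.1295, 0.0346]
orientation: [-180.0, -0.0, -91.8]
force: [0.1, -0.1, -0.9]
opening: 0.0398
gripper_force: 30.0
pose [0.6323 0.1296 0.0346] sd [0.     0.0001 0.    ] [180.   360.   268.22] osd [0. 0. 0.] table -0.0008
panel 160 [(np.float64(-3.6), np.float64(-3.4)), (np.float64(43.6), np.float64(44.0))] 113.5
panel 175 [(np.float64(-5.4), np.float64(-3.2)), (np.float64(43.4), np.float64(45.8))] 108.0
panel 190 [(np.float64(43.7), np.float64(44.0))] 100.8
z60-70 85 [(np.float64(-8.0), np.float64(-7.2)), (np.float64(6.1), np.float64(45.3))] 64.3
z60-70 100 [(np.float64(6.2), np.float64(28.0))] 65.1
z60-70 115 [(np.float64(5.9), np.float64(29.3))] 65.1
z60-70 130 [(np.float64(6.0), np.float64(30.6))] 65.1
z60-70 145 [(np.float64(5.9), np.float64(32.1))] 65.1
z60-70 160 [(np.float64(1.0), np.float64(2.3)), (np.float64(37.6), np.float64(39.1))] 64.5
z60-70 175 [(np.float64(-8.0), np.float64(-5.2)), (np.float64(45.9), np.float64(55.8))] 65.0
wedge? ymax 155.7
ledge 70 [(np.float64(50.3), np.float64(55.4))] 29.1
ledge 85 [(np.float64(-8.0), np.float64(2.4)), (np.float64(32.9), np.float64(55.4))] 29.1
ledge 100 [(np.float64(29.9), np.float64(55.3))] 29.1
ledge 115 [(np.float64(31.5), np.float64(55.1))] 29.0
ledge 130 [(np.float64(33.2), np.float64(55.2))] 29.1
ledge 145 [(np.float64(34.4), np.float64(55.2))] 29.1
```

```bash
python3 drive.py '[[0.003,0,0,0,0.02],[0.006,0,0,0,0.02],[0.009,0,0,0,0.02],[0.012,0,0,0,0.02],[0.012,0,0,0,0.02]]'; python3 drive.py '[[0.002,0,0,0,0.02],[0.004,0,0,0,0.02],[0.006,0,0,0,0.02],[0.006,0,0,0,0.02]]';python3 drive.py '[[0.002,0,0,0,0.02],[0.004,0,0,0,0.02],[0.004,0,0,0,0.02]]'
```

```text
clock: 40.05
tool_pos: [0.6318, 0.1172, 0.0345]
orientation: [180.0, -0.0, -91.8]
force: [-0.1, 0.0, -1.3]
opening: 0.0397
gripper_force: 30.0
clock: 40.55
tool_pos: [0.6314, 0.1126, 0.0346]
orientation: [180.0, 0.1, -91.8]
force: [-3.5, 7.1, -0.1]
opening: 0.0392
gripper_force: 30.0
clock: 40.92
tool_pos: [0.631, 0.1094, 0.0346]
orientation: [180.0, 0.1, -91.8]
force: [-5.6, 9.6, 1.5]
opening: 0.0399
gripper_force: 30.0
```

```bash
python3 drive.py '[[0.002,0,0,0,0.02],[0.004,0,0,0,0.02],[0.004,0,0,0,0.02]]';python3 drive.py '[[0.002,0,0,0,0.02],[0.003,0,0,0,0.02],[0.003,0,0,0,0.02]]'
```

```text
clock: 41.3
tool_pos: [0.6306, 0.1064, 0.0346]
orientation: [180.0, 0.2, -91.8]
force: [-8.4, 14.9, 2.0]
opening: 0.04
gripper_force: 30.0
clock: 41.68
tool_pos: [0.6304, 0.1049, 0.0347]
orientation: [180.0, 0.3, -91.8]
force: [-10.7, 22.6, 2.8]
opening: 0.04
gripper_force: 30.0
```

```bash
python3 drive.py '[[0.001,0.001,0,0,0.02],[0.002,0.001,0,0,0.02],[0.003,0.001,0,0,0.02],[0.003,0.001,0,0,0.02]]';python3 drive.py '[[0.002,0,0,0,0.02],[0.002,0,0,0,0.02],[0.002,0,0,0,0.02]]'
```

```text
clock: 42.18
tool_pos: [0.6303, 0.1038, 0.0349]
orientation: [-179.9, 0.4, -91.8]
force: [-9.7, 29.4, 1.3]
opening: 0.0399
gripper_force: 30.0
clock: 42.55
tool_pos: [0.6304, 0.1036, 0.035]
orientation: [-179.8, 0.5, -91.7]
force: [-11.0, 37.0, 2.2]
opening: 0.0397
gripper_force: 30.0
```

```bash
python3 drive.py '[[-0.005,0,0,0,0.02],[-0.015,0,0,0,0.02],[-0.06,0,0,0,0.02],[-0.06,0,0,0,0.02],[-0.06,0,0,0,0.02]]';python3 snapw.py w14 2 2>/dev/null;  python3 ws.py w14.npz; python3 - <<'E'
from h import *
d=np.load("w14.npz");L=d["L"][d["ok"]]*1000
q=L[(L[:,0]>12)&(L[:,0]<45)&(abs(L[:,1])<24)&(L[:,2]>-75)&(L[:,2]<-50)]
print("block top tool",np.median(q[:,2]),np.percentile(q[:,0],99),np.percentile(q[:,1],[2,98]))
E
```

```text
clock: 43.18
tool_pos: [0.6318, 0.1552, 0.0343]
orientation: [180.0, -0.0, -91.8]
force: [-0.5, -0.4, -1.0]
opening: 0.0397
gripper_force: 30.0
pose [0.6318 0.155  0.0343] sd [0.     0.0002 0.    ] [179.96 359.96 268.22] osd [0.   0.   0.02] table -0.0009
panel 175 [(np.float64(-7.1), np.float64(-4.7)), (np.float64(42.4), np.float64(56.0))] 113.7
panel 205 [(np.float64(-6.0), np.float64(-4.5)), (np.float64(42.3), np.float64(44.1))] 106.4
z60-70 115 [(np.float64(4.7), np.float64(30.3))] 65.1
z60-70 130 [(np.float64(4.7), np.float64(31.3))] 64.9
z60-70 205 [(np.float64(-8.0), np.float64(-6.6)), (np.float64(44.2), np.float64(54.6))] 64.7
wedge? ymax 181.2
ledge 100 [(np.float64(32.1), np.float64(55.2))] 29.0
ledge 115 [(np.float64(1.2), np.float64(1.2)), (np.float64(33.6), np.float64(55.0))] 29.1
ledge 130 [(np.float64(4.7), np.float64(55.1))] 29.1
ledge 145 [(np.float64(7.4), np.float64(54.9))] 29.1
block top tool -60.37876189302839 31.060128402721787 [-18.92351412  18.94613456]
```

The wedge's flat face is now at x about 4.6, so the panel is against the wall, and the block hasn't slipped. One more tap to confirm it's tight.

```bash
python3 drive.py '[[0.02,0.001,0,0,0.02],[0.04,0.001,0,0,0.02],[0.045,0.001,0,0,0.02],[0.048,0.001,0,0,0.02],[0.05,0.001,0,0,0.02],[0.052,0.001,0,0,0.02],[0.052,0.001,0,0,0.02]]'; python3 drive.py '[[0.002,0,0,0,0.02],[0.002,0,0,0,0.02],[0.002,0,0,0,0.02]]'; python3 drive.py '[[0.002,0,0,0,0.02],[0.002,0,0,0,0.02]]'
```

```text
clock: 44.15
tool_pos: [0.6295, 0.1039, 0.0346]
orientation: [-180.0, 0.0, -91.8]
force: [0.9, 0.9, -2.2]
opening: 0.04
gripper_force: 30.0
clock: 44.52
tool_pos: [0.6296, 0.1038, 0.0346]
orientation: [-180.0, 0.1, -91.8]
force: [-1.3, 8.2, -0.9]
opening: 0.0401
gripper_force: 30.0
clock: 44.78
tool_pos: [0.6296, 0.1037, 0.0347]
orientation: [-179.9, 0.3, -91.8]
force: [-3.7, 17.5, -0.8]
opening: 0.0398
gripper_force: 30.0
```

```bash
python3 drive.py '[[0.002,0,0,0,0.02],[0.004,0,0,0,0.02],[0.004,0,0,0,0.02]]'; python3 drive.py '[[-0.01,0,0,0,0.02],[-0.03,0,0,0,0.02],[-0.06,0,0,0,0.02],[-0.1,0,-0.04,0,0.02],[-0.1,0,-0.09,0,0.02],[-0.1,0,-0.09,0,0.02]]'; python3 aim.py .4004 .2904 .12 -79.8
```

```text
clock: 45.15
tool_pos: [0.6298, 0.1037, 0.035]
orientation: [-179.8, 0.5, -91.7]
force: [-9.2, 35.2, 0.5]
opening: 0.0399
gripper_force: 30.0
clock: 45.9
tool_pos: [0.635, 0.1978, 0.1293]
orientation: [-179.6, 0.2, -91.7]
force: [-0.1, 0.1, -2.1]
opening: 0.0395
gripper_force: 30.0
aim dx dy dz turn: [-0.0856  0.2373  0.0079] -11.89  rows>= 5.0
```

```bash
python3 drive.py '[[-0.02,0.05,0,-3,0.02],[-0.04,0.1,0,-6,0.02],[-0.06,0.16,0,-9,0.02],[-0.08,0.21,0,-11.9,0.02],[-0.0856,0.2373,0.008,-11.9,0.02],[-0.0856,0.2373,0.03,-11.9,0.02],[-0.0856,0.2373,0.06,-11.9,0.02],[-0.0856,0.2373,0.09,-11.9,0.02]]'; python3 aim.py .4004 .2904 0 -79.8
```

```text
clock: 46.9
tool_pos: [0.3976, 0.2885, 0.0335]
orientation: [-180.0, -0.0, -79.9]
force: [0.2, 0.2, -2.9]
opening: 0.0398
gripper_force: 30.0
aim dx dy dz turn: [-0.0014 -0.0031  0.0335] -0.09  rows>= 1.0
```

```bash
python3 drive.py '[[0,0,0.015,0,0.02],[0,0,0.025,0,0.02],[0,0,0.032,0,0.02],[0,0,0.0345,0,0.02],[0,0,0.0345,0,0.02],[0,0,0.0345,0,0.02]]'
```

```text
clock: 47.65
tool_pos: [0.398, 0.2889, 0.0005]
orientation: [-180.0, 0.0, -79.9]
force: [-0.1, 0.2, -1.9]
opening: 0.0399
gripper_force: 30.0
```

```bash
python3 drive.py '[[0,0,0.001,0,0.02],[0,0,0.0015,0,0.02],[0,0,0.0015,0,0.02]]'; python3 drive.py '[[0,0,-0.0005,0,0.05],[0,0,-0.0005,0,0.065],[0,0,-0.0005,0,0.065],[0,0,-0.03,0,0.065],[0,0,-0.08,0,0.065],[0,0,-0.13,0,0.08],[0,0,-0.19,0,0.088],[0,0,-0.25,0,0.088]]'; python3 - <<'E'
from h import *
from plant import ctrl
Xs=[];cs=[]
for n in["scene","side"]:
    s=ctrl.snapshot(n);X,ok=cloud(s);Xs.append(X[ok]);cs.append(s["frame"][ok])
    cv2.imwrite(f"pics/{n}1.png",s["frame"][:,:,::-1])
np.savez("cl1.npz",X=np.vstack(Xs),c=np.vstack(cs))
X=np.vstack(Xs)
m=(X[:,2]>.07)&(X[:,2]<.083)&(X[:,0]>.25)&(X[:,0]<.8)&(X[:,1]<-.1)
q=X[m];img=np.zeros((600,600),np.uint8);img[((q[:,0])*500).astype(int),((q[:,1]+.8)*500).astype(int)]=255
img=cv2.dilate(img,np.ones((3,3)));k,lab,st,ce=cv2.connectedComponentsWithStats(img)
for i in range(1,k):
    if st[i,4]>200:
        mm=lab[((q[:,0])*500).astype(int),((q[:,1]+.8)*500).astype(int)]==i
        r=cv2.minEnclosingCircle((q[mm][:,:2]*1000).astype(np.float32));print("pot",np.round(r[0],1),round(r[1],1),mm.sum())
m=(X[:,2]>.055)&(X[:,2]<.065)&(X[:,0]>.35)&(X[:,0]<.45)&(X[:,1]>.24)&(X[:,1]<.34);print("block",cv2.minAreaRect((X[m][:,:2]*1000).astype(np.float32)))
E
python3 aim.py .50 .05 .3 -90
```

```text
clock: 48.02
tool_pos: [0.3978, 0.2886, -0.0014]
orientation: [-180.0, 0.0, -79.9]
force: [0.8, -0.4, -2.1]
opening: 0.04
gripper_force: 30.0
clock: 49.02
tool_pos: [0.3975, 0.2882, 0.2507]
orientation: [-180.0, 0.0, -79.9]
force: [1.1, 1.5, 0.3]
opening: 0.086
gripper_force: 0.0
pot [  318.7 -1088.1] 67.3 117
pot [ 397.7 -332.6] 33.9 276
pot [ 465.7 -218.3] 32.9 376
pot [ 477.7 -350.2] 33.3 276
pot [ 582.5 -753.1] 123.0 442
block ((399.6618957519531, 287.73516845703125), (46.275508880615234, 61.958641052246094), 9.994878768920898)
aim dx dy dz turn: [ 0.2544 -0.0561 -0.0455] 10.17  rows>= 5.0
```

Block is standing clear. The pots are at (466,-218), (478,-350) and (398,-333) mm; the last has been knocked. Next is the pot at (466,-218).

```bash
python3 aim.py .4657 -.2183 .16 -96.7; python3 drive.py '[[0.055,-0.012,0,2,0.088],[0.11,-0.024,0,5,0.088],[0.165,-0.036,0,8,0.088],[0.22,-0.048,0,11,0.088],[0.275,-0.06,0,14,0.088],[0.33,-0.07,0,16.8,0.088],[0.385,-0.085,0,16.8,0.088],[0.44,-0.1,0.03,16.8,0.088]]';  python3 aim.py .4657 -.2183 .14 -96.7
```

```text
aim dx dy dz turn: [0.5134 0.0264 0.0919] 16.87  rows>= 9.0
clock: 50.12
tool_pos: [0.5749, -0.1275, 0.2213]
orientation: [-179.7, 0.0, -96.7]
force: [1.6, 0.1, -0.5]
opening: 0.0874
gripper_force: 0.0
aim dx dy dz turn: [0.1029 0.0983 0.0808] 0.03  rows>= 3.0
```

```bash
python3 drive.py '[[0.03,0.03,-0.02,0,0.088],[0.04,0.07,-0.04,0,0.088],[0.04,0.098,-0.05,0,0.088],[0.04,0.098,-0.05,0,0.088],[0.04,0.098,-0.05,0,0.088],[0.04,0.098,-0.05,0,0.088]]'; cat > pots.py <<'E'
import sys
from h import *
d=np.load(sys.argv[1]);X=d["X"];ok=d["ok"];zl,zh=(float(sys.argv[2]),float(sys.argv[3])) if len(sys.argv)>3 else (.072,.079)
m=(ok&(X[...,2]>zl)&(X[...,2]<zh)).astype(np.uint8)
k,lab,st,ce=cv2.connectedComponentsWithStats(cv2.morphologyEx(m,cv2.MORPH_CLOSE,np.ones((5,5),np.uint8)))
for i in range(1,k):
    if st[i,4]>150:
        q=X[(lab==i)&(m>0)]*1000;r=cv2.minEnclosingCircle(q[:,:2].astype(np.float32));print("blob",np.round(r[0],1),"r",round(r[1],1),"z",np.median(q[:,2]).round(1),st[i,4])
m=ok&(X[...,2]>.031)&(X[...,2]<.038)&(X[...,1]<-.2)&(X[...,0]>.5);q=X[m]*1000
if len(q): print("carton",cv2.minAreaRect(q[:,:2].astype(np.float32)))
E
python3 snapw.py w15 2 2>/dev/null; python3 pots.py w15.npz;python3 aim.py .4657 -.2183 .14 -96.7
```

```text
clock: 50.88
tool_pos: [0.4712, -0.1537, 0.2689]
orientation: [179.9, -0.0, -96.7]
force: [-0.5, 0.6, -0.7]
opening: 0.0875
gripper_force: 0.0
pose [ 0.4712 -0.1537  0.2688] sd [0. 0. 0.] [179.94 359.99 263.33] osd [0.01 0.   0.  ] table -0.0006
blob [ 480.8 -333.8] r 25.6 z 76.3 707
blob [ 398.9 -324.3] r 28.1 z 76.5 974
blob [ 466.2 -219.2] r 30.4 z 76.6 2826
carton ((641.0029296875, -297.2954406738281), (149.6019287109375, 269.1520690917969), 83.36400604248047)
aim dx dy dz turn: [ 0.0648 -0.0023  0.1288] 0.03  rows>= 3.0
```

```bash
python3 drive.py '[[0.03,-0.001,0.03,0,0.088],[0.065,-0.0025,0.07,0,0.088],[0.065,-0.0025,0.12,0,0.088],[0.065,-0.0025,0.14,0,0.088],[0.065,-0.0025,0.14,0,0.088],[0.065,-0.0025,0.14,0,0.088]]'; python3 aim.py .4662 -.2192 .03 -96.7
```

```text
clock: 51.72
tool_pos: [0.4667, -0.2187, 0.1303]
orientation: [-179.9, -0.0, -96.7]
force: [-0.5, -0.1, 0.7]
opening: 0.0876
gripper_force: 0.0
aim dx dy dz turn: [0.0005 0.0005 0.1003] 0.05  rows>= 2.0
```

```bash
python3 drive.py '[[0.0005,0.0005,0.03,0,0.088],[0.0005,0.0005,0.07,0,0.088],[0.0005,0.0005,0.095,0,0.088],[0.0005,0.0005,0.1,0,0.088],[0.0005,0.0005,0.1,0,0.088],[0.0005,0.0005,0.1,0,0.088]]'; python3 drive.py '[[0,0,0,0,0.06],[0,0,0,0,0.045],[0,0,0,0,0.045],[0,0,0,0,0.045],[0,0,0,0,0.045]]';python3 drive.py '[[0,0,-0.02,0,0.045],[0,0,-0.05,0,0.045],[0,0,-0.08,0,0.045],[0,0,-0.08,0,0.045],[0,0,-0.08,0,0.045],[0,0,-0.08,0,0.045]]'; python3 - <<'E'
from plant import ctrl
import numpy as np
f=[]
for i in range(5):
    f.append(ctrl.get_obs()["force"]);ctrl.snapshot("side")
print(np.mean(f,0))
E
python3 aim.py .6132 -.2726 .12 -96.7; python3 aim.py .5694 .3196 .15 -86
```

```text
clock: 52.48
tool_pos: [0.4664, -0.2192, 0.0309]
orientation: [-179.9, -0.0, -96.7]
force: [1.0, -0.4, -0.4]
opening: 0.0874
gripper_force: 0.0
clock: 53.1
tool_pos: [0.4658, -0.2192, 0.0297]
orientation: [-179.9, -0.0, -96.7]
force: [0.8, -0.7, 1.5]
opening: 0.0593
gripper_force: 30.0
clock: 53.85
tool_pos: [0.4641, -0.2189, 0.108]
orientation: [179.8, 0.0, -96.7]
force: [0.4, 0.2, -3.1]
opening: 0.0599
gripper_force: 30.0
[ 0.0861339   0.0807381  -3.55926337]
aim dx dy dz turn: [ 0.0359 -0.1534 -0.0112] 0.01  rows>= 3.0
aim dx dy dz turn: [-0.5471 -0.041  -0.0411] -10.69  rows>= 9.0
```

-3.6 N, so this pot is full and goes to the caddy's far compartment.

```bash
python3 drive.py '[[0,0,-0.04,0,0.045],[-0.04,0,-0.1,0,0.045],[-0.09,0,-0.11,-2,0.045],[-0.15,0,-0.11,-4,0.045],[-0.21,-0.01,-0.11,-6,0.045],[-0.27,-0.02,-0.11,-8,0.045],[-0.33,-0.03,-0.11,-10.7,0.045],[-0.39,-0.04,-0.11,-10.7,0.045]]'; python3 aim.py .5626 .4194 .15 -86
```

```text
clock: 55.1
tool_pos: [0.5504, 0.1657, 0.2194]
orientation: [-180.0, 0.0, -85.9]
force: [1.8, -0.8, -3.2]
opening: 0.0596
gripper_force: 30.0
aim dx dy dz turn: [-0.2522 -0.0301  0.0694] 0.07  rows>= 5.0
```

```bash
python3 drive.py '[[-0.05,-0.006,0,0,0.045],[-0.1,-0.012,0,0,0.045],[-0.15,-0.018,0,0,0.045],[-0.2,-0.024,0.01,0,0.045],[-0.2522,-0.03,0.03,0,0.045],[-0.2522,-0.03,0.05,0,0.045],[-0.2522,-0.03,0.07,0,0.045],[-0.2522,-0.03,0.07,0,0.045]]'; python3 snapw.py w16 1 2>/dev/null; python3 - <<'E'
from h import *
d=np.load("w16.npz");X=d["X"][d["ok"]]
def rect(name,*a):
    x0,x1,y0,y1,z0,z1=a;P=X[(X[:,0]>x0)&(X[:,0]<x1)&(X[:,1]>y0)&(X[:,1]<y1)&(X[:,2]>z0)&(X[:,2]<z1)]
    r=cv2.minAreaRect((P[:,:2]*1000).astype(np.float32));print(name,len(P),np.round(r[0],1),np.round(r[1],1),round(r[2],1),P.min(0).round(3),P.max(0).round(3))
rect("rim",.46,.68,.24,.5,.031,.038);rect("mid",.46,.68,.3,.42,.056,.066)
E
python3 aim.py .5626 .4194 .04 -86
```

```text
clock: 56.1
tool_pos: [0.5614, 0.4164, 0.1468]
orientation: [179.8, -0.2, -86.0]
force: [0.7, -0.1, -3.4]
opening: 0.0599
gripper_force: 30.0
pose [0.5614 0.4164 0.1468] sd [0. 0. 0.] [179.79 359.82 274.02] osd [0. 0. 0.] table -0.0006
rim 4356 [565.4 361.5] [121.1 184.2] 3.9 [0.499 0.266 0.031] [0.631 0.457 0.036]
mid 1358 [564.4 369.9] [109.9   6. ] 3.9 [0.509 0.363 0.057] [0.619 0.376 0.065]
aim dx dy dz turn: [-0.0027 -0.0006  0.1086] 0.02  rows>= 2.0
```

```bash
python3 drive.py '[[-0.003,0,0.03,0,0.045],[-0.003,0,0.06,0,0.045],[-0.003,0,0.085,0,0.045],[-0.003,0,0.1,0,0.045],[-0.003,0,0.107,0,0.045],[-0.003,0,0.1105,0,0.045],[-0.003,0,0.1105,0,0.045]]'; python3 aim.py .5616 .4199 .035 -86
```

```text
clock: 57.02
tool_pos: [0.5627, 0.4206, 0.0397]
orientation: [-180.0, 0.0, -86.0]
force: [-0.6, -0.1, -3.3]
opening: 0.0596
gripper_force: 30.0
aim dx dy dz turn: [0.0006 0.0011 0.0047] 0.02  rows>= 1.0
```

```bash
python3 drive.py '[[0,0,0.001,0,0.045],[0,0,0.002,0,0.045],[0,0,0.002,0,0.045],[0,0,0.002,0,0.045]]'; python3 drive.py '[[0,0,0.0015,0,0.045],[0,0,0.0015,0,0.045],[0,0,0.0015,0,0.07],[0,0,0.0015,0,0.088],[0,0,0.0015,0,0.088],[0,0,-0.04,0,0.088],[0,0,-0.1,0,0.088],[0,0,-0.15,0,0.088]]'; python3 aim.py .44 -.24 .26 -96
```

```text
clock: 57.52
tool_pos: [0.5624, 0.4203, 0.037]
orientation: [-180.0, -0.0, -86.0]
force: [-0.4, 0.2, -3.9]
opening: 0.0598
gripper_force: 30.0
clock: 58.52
tool_pos: [0.5627, 0.4205, 0.1896]
orientation: [-179.9, 0.0, -86.0]
force: [0.5, 1.2, -0.4]
opening: 0.0876
gripper_force: 0.0
aim dx dy dz turn: [ 0.6502  0.1687 -0.0711] 10.03  rows>= 11.0
```

```bash
python3 drive.py '[[0.05,0.013,-0.03,1,0.088],[0.11,0.028,-0.07,2,0.088],[0.17,0.044,-0.071,3,0.088],[0.23,0.06,-0.071,4,0.088],[0.29,0.075,-0.071,6,0.088],[0.35,0.09,-0.071,8,0.088],[0.41,0.105,-0.071,10,0.088],[0.46,0.12,-0.071,10,0.088]]';python3 aim.py .44 -.24 .27 -96
```

```text
clock: 59.52
tool_pos: [0.4743, -0.0488, 0.2586]
orientation: [-179.9, 0.0, -96.0]
force: [2.0, -0.5, 0.2]
opening: 0.0873
gripper_force: 0.0
aim dx dy dz turn: [ 0.1937  0.0141 -0.0115] 0.01  rows>= 4.0
```

```bash
python3 drive.py '[[0.05,0.004,-0.01,0,0.088],[0.1,0.007,-0.01,0,0.088],[0.15,0.01,-0.01,0,0.088],[0.19,0.014,-0.01,0,0.088],[0.19,0.014,-0.01,0,0.088],[0.19,0.014,-0.01,0,0.088],[0.19,0.014,-0.01,0,0.088]]';python3 snapw.py w17 2 2>/dev/null; python3 pots.py w17.npz
```

```text
clock: 60.4
tool_pos: [0.4414, -0.2337, 0.2681]
orientation: [-180.0, 0.0, -95.9]
force: [-0.3, 0.6, -0.4]
opening: 0.088
gripper_force: 0.0
pose [ 0.4414 -0.2337  0.2681] sd [0. 0. 0.] [180.03   0.   264.09] osd [0.   0.   0.01] table -0.0005
blob [ 478.9 -349.1] r 30.4 z 76.6 2957
blob [ 397.4 -335.6] r 30.2 z 76.5 2952
carton ((590.265380859375, -317.2012634277344), (200.7549285888672, 156.3531036376953), 83.2979507446289)
```

```bash
python3 aim.py .4789 -.3491 .14 -150; python3 drive.py '[[0.02,0,0.02,10,0.088],[0.04,-0.01,0.04,20,0.088],[0.06,-0.03,0.06,30,0.088],[0.09,-0.04,0.09,40,0.088],[0.111,-0.0492,0.12,50,0.088],[0.111,-0.0492,0.128,54,0.088],[0.111,-0.0492,0.128,54,0.088],[0.111,-0.0492,0.128,54,0.088]]';python3 aim.py .4789 -.3491 .03 -150
```

```text
aim dx dy dz turn: [ 0.111  -0.0491  0.1281] 54.1  rows>= 6.0
clock: 61.5
tool_pos: [0.4792, -0.3497, 0.1407]
orientation: [-179.9, 0.0, -149.8]
force: [-0.3, 0.2, -0.3]
opening: 0.0878
gripper_force: 0.0
aim dx dy dz turn: [0.     0.0007 0.1107] 0.17  rows>= 2.0
```

```bash
python3 drive.py '[[0,0.0005,0.03,0,0.088],[0,0.0005,0.07,0,0.088],[0,0.0005,0.1,0,0.088],[0,0.0005,0.1105,0,0.088],[0,0.0005,0.1105,0,0.088],[0,0.0005,0.1105,0,0.088]]'; python3 drive.py '[[0,0,0,0,0.06],[0,0,0,0,0.045],[0,0,0,0,0.045],[0,0,0,0,0.045],[0,0,0,0,0.045]]';python3 drive.py '[[0,0,-0.02,0,0.045],[0,0,-0.05,0,0.045],[0,0,-0.09,0,0.045],[0,0,-0.09,0,0.045],[0,0,-0.09,0,0.045],[0,0,-0.09,0,0.045]]'; cat > wt.py <<'E'
from plant import ctrl
import numpy as np
f=[]
for i in range(5):
    f.append(ctrl.get_obs()["force"]);ctrl.snapshot("side")
print("force",np.mean(f,0).round(2))
E
python3 wt.py; python3 aim.py .602 -.368 .14 -96.7; python3 aim.py .5684 .3201 .22 -86
```

```text
clock: 62.25
tool_pos: [0.4794, -0.3499, 0.031]
orientation: [-179.9, 0.1, -149.9]
force: [-1.0, 0.1, 0.1]
opening: 0.0875
gripper_force: 0.0
clock: 62.88
tool_pos: [0.4784, -0.3497, 0.0297]
orientation: [-180.0, 0.0, -150.0]
force: [-0.4, 1.3, 2.8]
opening: 0.0593
gripper_force: 30.0
clock: 63.62
tool_pos: [0.4775, -0.3492, 0.1182]
orientation: [179.9, -0.1, -150.0]
force: [0.0, 0.8, -0.1]
opening: 0.0598
gripper_force: 30.0
force [-0.25  0.01 -0.26]
aim dx dy dz turn: [-0.098  -0.078  -0.0213] -53.28  rows>= 5.0
aim dx dy dz turn: [-0.4131  0.5346 -0.101 ] -63.98  rows>= 11.0
```

-0.3 N, so this one is empty and goes to the carton.

```bash
python3 drive.py '[[-0.02,-0.015,-0.02,-10,0.045],[-0.04,-0.03,-0.02,-20,0.045],[-0.06,-0.045,-0.02,-30,0.045],[-0.08,-0.065,-0.02,-40,0.045],[-0.098,-0.078,-0.02,-50,0.045],[-0.098,-0.078,-0.02,-53.3,0.045],[-0.098,-0.078,-0.02,-53.3,0.045],[-0.098,-0.078,-0.02,-53.3,0.045]]';python3 aim.py .602 -.368 .036 -96.7
```

```text
clock: 64.88
tool_pos: [0.6019, -0.3681, 0.1393]
orientation: [180.0, 0.0, -96.8]
force: [0.3, -0.6, -0.5]
opening: 0.0602
gripper_force: 30.0
aim dx dy dz turn: [-1.000e-04 -1.000e-04  1.033e-01] -0.07  rows>= 2.0
```

```bash
python3 drive.py '[[0,0,0.03,0,0.045],[0,0,0.06,0,0.045],[0,0,0.085,0,0.045],[0,0,0.096,0,0.045],[0,0,0.102,0,0.045],[0,0,0.102,0,0.045],[0,0,0.103,0,0.045],[0,0,0.103,0,0.045]]'; python3 drive.py '[[0,0,0.0015,0,0.045],[0,0,0.0015,0,0.045],[0,0,0.0015,0,0.07],[0,0,0.0015,0,0.088],[0,0,0.0015,0,0.088],[0,0,-0.04,0,0.088],[0,0,-0.1,0,0.088],[0,0,-0.1,0,0.088]]'; python3 aim.py .45 -.24 .26 -96
```

```text
clock: 65.88
tool_pos: [0.6025, -0.3683, 0.0372]
orientation: [-179.9, -0.0, -96.7]
force: [0.4, 0.2, -0.3]
opening: 0.0597
gripper_force: 30.0
clock: 66.88
tool_pos: [0.6053, -0.3696, 0.143]
orientation: [-179.4, -0.2, -96.6]
force: [0.5, 0.2, -1.2]
opening: 0.0877
gripper_force: 0.0
aim dx dy dz turn: [-0.1104  0.1681 -0.119 ] -0.64  rows>= 4.0
```

```bash
python3 drive.py '[[-0.02,0.03,-0.03,0,0.088],[-0.04,0.07,-0.06,0,0.088],[-0.07,0.11,-0.09,0,0.088],[-0.09,0.14,-0.119,0,0.088],[-0.11,0.168,-0.119,0,0.088],[-0.11,0.168,-0.119,0,0.088],[-0.11,0.168,-0.119,0,0.088],[-0.11,0.168,-0.119,0,0.088]]';python3 snapw.py w18 2 2>/dev/null; python3 pots.py w18.npz; python3 pots.py w18.npz .076 .086; python3 aim.py .3974 -.3356 .14 -110
```

```text
clock: 67.88
tool_pos: [0.4485, -0.2396, 0.2549]
orientation: [179.9, -0.0, -96.7]
force: [0.0, 0.6, -0.1]
opening: 0.0876
gripper_force: 0.0
pose [ 0.4485 -0.2396  0.2548] sd [0. 0. 0.] [179.94 360.   263.3 ] osd [0.01 0.   0.  ] table -0.0005
blob [ 601.8 -366.1] r 30.5 z 78.6 2359
blob [ 397.4 -335.3] r 30.2 z 76.6 3184
carton ((607.6522827148438, -319.3829650878906), (200.47352600097656, 121.46054077148438), 83.33589172363281)
blob [ 601.8 -365.9] r 30.5 z 79.5 3059
blob [ 397.5 -335.4] r 29.9 z 76.8 3114
carton ((607.6522827148438, -319.3829650878906), (200.47352600097656, 121.46054077148438), 83.33589172363281)
aim dx dy dz turn: [0.1013 0.0392 0.1148] 13.29  rows>= 3.0
```

```bash
python3 drive.py '[[0.03,0.012,0.03,6,0.088],[0.06,0.025,0.07,10,0.088],[0.09,0.039,0.1,13.3,0.088],[0.1013,0.0392,0.115,13.3,0.088],[0.1013,0.0392,0.115,13.3,0.088],[0.1013,0.0392,0.115,13.3,0.088]]';python3 aim.py .3974 -.3354 .03 -110
```

```text
clock: 68.72
tool_pos: [0.3984, -0.3354, 0.1412]
orientation: [-179.9, -0.0, -109.9]
force: [-0.1, -0.8, -0.1]
opening: 0.0876
gripper_force: 0.0
aim dx dy dz turn: [0.0003 0.0011 0.1112] 0.06  rows>= 2.0
```

```bash
python3 drive.py '[[0,0.0005,0.03,0,0.088],[0,0.0005,0.07,0,0.088],[0,0.0005,0.1,0,0.088],[0,0.0005,0.1105,0,0.088],[0,0.0005,0.1105,0,0.088],[0,0.0005,0.1105,0,0.088]]'; python3 drive.py '[[0,0,0,0,0.06],[0,0,0,0,0.045],[0,0,0,0,0.045],[0,0,0,0,0.045],[0,0,0,0,0.045]]';python3 drive.py '[[0,0,-0.02,0,0.045],[0,0,-0.05,0,0.045],[0,0,-0.09,0,0.045],[0,0,-0.13,0,0.045],[0,0,-0.13,0,0.045],[0,0,-0.13,0,0.045]]'; python3 wt.py; python3 aim.py .6132 -.272 .15 -96.7; python3 aim.py .5684 .3201 .22 -86
```

```text
clock: 69.47
tool_pos: [0.3981, -0.3355, 0.0314]
orientation: [-179.9, -0.0, -109.9]
force: [-0.1, -0.4, 0.0]
opening: 0.0878
gripper_force: 0.0
clock: 70.1
tool_pos: [0.397, -0.3353, 0.0302]
orientation: [-180.0, -0.0, -110.0]
force: [-1.5, 1.1, 4.2]
opening: 0.0598
gripper_force: 30.0
clock: 70.85
tool_pos: [0.3965, -0.3348, 0.1594]
orientation: [180.0, 0.0, -110.0]
force: [-0.3, 0.6, -1.5]
opening: 0.0597
gripper_force: 30.0
force [ 0.23  0.1  -0.84]
aim dx dy dz turn: [-0.1333 -0.1822  0.0086] -13.29  rows>= 4.0
aim dx dy dz turn: [-0.6744  0.0624 -0.0609] -23.99  rows>= 11.0
```

-0.84 N, so this is empty too and takes the carton's second place.

```bash
python3 drive.py '[[-0.03,-0.04,0,-4,0.045],[-0.06,-0.08,0,-8,0.045],[-0.09,-0.12,0,-13.3,0.045],[-0.12,-0.16,0,-13.3,0.045],[-0.133,-0.182,0.01,-13.3,0.045],[-0.133,-0.182,0.01,-13.3,0.045],[-0.133,-0.182,0.01,-13.3,0.045]]';python3 aim.py .6132 -.272 .036 -96.7
```

```text
clock: 71.97
tool_pos: [0.6127, -0.2724, 0.1492]
orientation: [179.9, 0.0, -96.7]
force: [-0.4, -0.1, -0.9]
opening: 0.0595
gripper_force: 30.0
aim dx dy dz turn: [-0.0004 -0.0006  0.1132] 0.02  rows>= 2.0
```

```bash
python3 drive.py '[[0,0,0.03,0,0.045],[0,0,0.06,0,0.045],[0,0,0.09,0,0.045],[0,0,0.105,0,0.045],[0,0,0.112,0,0.045],[0,0,0.112,0,0.045],[0,0,0.113,0,0.045],[0,0,0.113,0,0.045]]'; python3 drive.py '[[0,0,0.0015,0,0.045],[0,0,0.0015,0,0.045],[0,0,0.0015,0,0.07],[0,0,0.0015,0,0.088],[0,0,0.0015,0,0.088],[0,0,-0.04,0,0.088],[0,0,-0.1,0,0.088],[0,0,-0.16,0,0.088]]'; python3 aim.py .47 .05 .35 -91
```

```text
clock: 72.97
tool_pos: [0.6138, -0.2724, 0.0378]
orientation: [-179.9, -0.0, -96.7]
force: [0.6, -0.1, -0.2]
opening: 0.0596
gripper_force: 30.0
clock: 73.97
tool_pos: [0.6131, -0.2724, 0.1986]
orientation: [180.0, -0.0, -96.7]
force: [1.0, -0.5, 1.2]
opening: 0.088
gripper_force: 0.0
aim dx dy dz turn: [-0.3035  0.1797 -0.1513] -5.68  rows>= 7.0
```

Final check from above the stand, plus the scene camera.

```bash
python3 drive.py '[[0,0,-0.06,0,0.088],[-0.05,0.03,-0.1,-2,0.088],[-0.1,0.06,-0.15,-4,0.088],[-0.15,0.09,-0.151,-5.7,0.088],[-0.2,0.12,-0.151,-5.7,0.088],[-0.25,0.15,-0.151,-5.7,0.088],[-0.3,0.18,-0.151,-5.7,0.088],[-0.3,0.18,-0.151,-5.7,0.088]]'; python3 drive.py '[[0,0,0,0,0.088],[0,0,0,0,0.088]]'; python3 snapw.py w19 2 2>/dev/null; python3 ws.py w19.npz; python3 - <<'E'
from plant import ctrl
import cv2,numpy as np
a=ctrl.snapshot("scene")["frame"][90:320,80:450,::-1]
cv2.imwrite("pics/f.png",cv2.convertScaleAbs(cv2.resize(a,(740,460),interpolation=2),alpha=1.4))
E
```

```text
clock: 74.97
tool_pos: [0.4681, 0.0497, 0.3488]
orientation: [-179.9, 0.1, -90.7]
force: [0.4, -0.5, 0.4]
opening: 0.0876
gripper_force: 0.0
clock: 75.22
tool_pos: [0.4699, 0.0456, 0.3478]
orientation: [180.0, -0.0, -91.1]
force: [-0.2, 0.6, -0.4]
opening: 0.0876
gripper_force: 0.0
pose [0.4699 0.0456 0.3478] sd [0.     0.0001 0.    ] [179.98 359.98 268.92] osd [0.01 0.   0.02] table -0.0009
panel -80 [(np.float64(-7.9), np.float64(4.6))] 108.7
panel -65 [(np.float64(-7.8), np.float64(4.2))] 108.7
panel -50 [(np.float64(-7.8), np.float64(4.7))] 108.6
panel -35 [(np.float64(-7.8), np.float64(4.1))] 108.7
panel -20 [(np.float64(-8.0), np.float64(4.9))] 108.7
panel -5 [(np.float64(-7.7), np.float64(4.1))] 108.7
panel 10 [(np.float64(-7.7), np.float64(4.5))] 108.7
panel 25 [(np.float64(-8.0), np.float64(3.9))] 108.9
panel 40 [(np.float64(-8.0), np.float64(3.6))] 109.0
panel 55 [(np.float64(-7.6), np.float64(3.3))] 108.6
panel 70 [(np.float64(-7.5), np.float64(2.9))] 108.8
z60-70 -80 [(np.float64(-7.9), np.float64(-6.9))] 66.8
z60-70 -65 [(np.float64(-7.9), np.float64(-6.7))] 65.1
z60-70 
[... 918 characters left out ...]
np.float64(54.4))] 28.8
ledge -65 [(np.float64(32.9), np.float64(54.7))] 28.9
ledge -50 [(np.float64(32.0), np.float64(54.7))] 29.0
ledge -35 [(np.float64(46.1), np.float64(55.3))] 28.9
ledge -20 [(np.float64(47.2), np.float64(54.8))] 29.0
ledge -5 [(np.float64(49.3), np.float64(55.6))] 28.8
ledge 10 [(np.float64(50.2), np.float64(55.1))] 28.8
ledge 25 [(np.float64(51.3), np.float64(54.8))] 28.7
ledge 85 [(np.float64(2.5), np.float64(4.8))] 30.0
ledge 100 [(np.float64(4.1), np.float64(4.3)), (np.float64(40.5), np.float64(54.3))] 29.1
ledge 115 [(np.float64(42.9), np.float64(54.3))] 28.9
ledge 130 [(np.float64(44.3), np.float64(54.0))] 29.1
ledge 145 [(np.float64(6.8), np.float64(54.6))] 28.9
```

View pics/f.png

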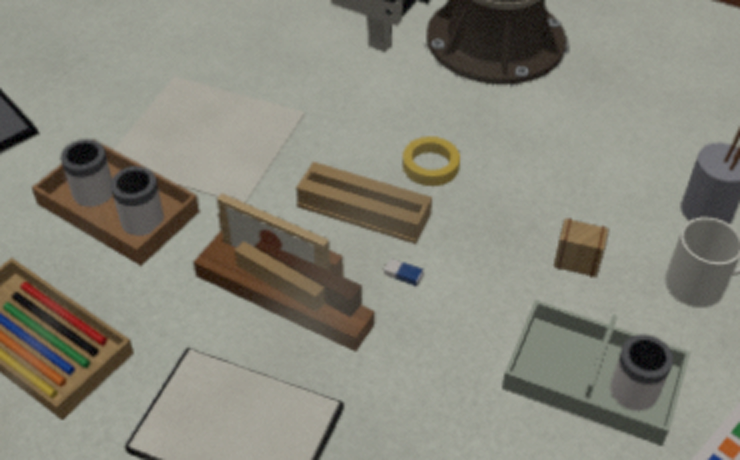

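The final picture shows the panel against the wall and seated, with the wedge driven home beside it at (335,285). The block stands at (582,247), one pot is in the caddy at (640,370), and two are in the carton at (85,170) and (137,200). The eraser and mug are in place, so I'm handing in.

```bash
python3 -c "
from plant import ctrl
print(ctrl.close_job())"
```

```text
the job is handed in; nothing more can be done
None
```

Job handed in at about 75 s: panel seated and wedge locked (no movement at 17–35 N), block standing clear, the one full pot in the caddy and the two empties in the carton, eraser and mug left alone; on the first try the wedge hit the panel's end at about 39 N before I re-laid it, and the real fingertips sat about 33 mm short of the stated TCP offset, which I corrected for.

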